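Load the light-fastness tester

ROBOT

A 6-joint arm with a two-finger parallel gripper is mounted at the origin on a cart in front of the work surface, level with it; the furniture and walls round the work are solid. World frame = base frame: x ahead of the robot, y to its left, z up, the work surface at z = 0. Lengths are in mm, angles in rad, forces in N, time in s.
With the tool pointing down it reaches from about 350 to 775 mm from the base axis. Payload 7.3 kg.
Tool frame: the origin (TCP) lies between the finger pads; the fingertips stand 14 mm ahead of it and the grasp point (between the pads) lies 5 mm behind it; z points along the fingers, y is the line along which they close (so a half turn about z gives the same grasp; the last joint's range is limited). The gripper opens to 92 mm and grips with 3 to 60 N. Pads are 19 mm wide; open, the fingers measure 130 mm over their backs; the gripper's body (75 mm by 190 mm) begins 47 mm behind the grasp point.
Start: joints at [-1.375, 0.342, 1.524, -0, 1.275, -0.146], TCP at [175.994, -494.641, 240.741] pointing down, gripper open.
Joint ranges: [-2.53, 2.53], [-0.77, 2.02], [0.04, 2.7], [-1, 4.14], [0.28, 2.66], [-3.11, 3.11]. Speed limits (rad/s): [2.57, 2.57, 3.14, 3.14, 3.14, 3.14].

INTERFACE

Orientations are given as [roll, pitch, yaw] about the fixed x, y, z axes, in that order (R = Rz(yaw) Ry(pitch) Rx(roll)).
In Python, from plant import get_obs, cams, close_job gives the robot as it stands. The module is installed in compiled form; this text tells all that it offers.
- The arm moves only by the shell command python3 -m creep 'ROWS'. ROWS is JSON, a list of rows, each an object of numbers: "hand": the opening, from 0 (shut) to 1 (fully open); "tx", "ty", "tz": the shift along the tool's x, y, z in m; "spin": the turn about the tool's z in degrees. In form: [{"hand": .., "tx": .., "ty": .., "tz": .., "spin": ..}, ...]. A call has 1 to 5 rows; each row shifts and turns the commanded pose from where the row before left it, along the tool's axes as they then stand; what a row does not reach is not made up. A row lasts 1/8 s, in which the tool goes at most 62.5 mm and 10.7 degrees, less where a joint would pass 70% of its speed; a pose out of reach is approached as far as the arm can. A call is refused whole if a number of a shift passes 0.0625 or a number of a turn 10.7, either way. A call with a gripper value outside its range is refused whole. The fingers move at their own pace and stop on an object; the grip force is fixed at half the most. Time passes only in rows, so rows that do not move let the fingers close. It gives the time, the measured TCP pose, the force, the opening and the grip force at its end, in the units of the state.
- get_obs(): the state, without advancing time (a new reading comes with each control period).
- cams.capture(name): name is "side" or "top" or "wrist"; returns a dict with "color" (384x512x3 uint8, red, green, blue), "K" (3x3 intrinsics, pixels), "k1" (the pictures are not rectified: a ray, as slopes to the right and down, at radius r is drawn at 1 + k1 r^2 times it, then the intrinsics apply), "R" (3x3) and "t" (3): a world point X has camera coordinates R X + t. Camera axes: x right, y down, z forward; pixel columns grow to the right and rows downward; lengths in mm; the calibration is good to about 2 mm. A picture is of the moment at which its call begins. There is no depth.
- close_job(): hands the job in; it is judged then, once.
The state is a dict: "time": time; "joint_positions": joint angles; "dq": joint speeds; "tau": joint torques, N m; "tool_pos": TCP position; "tcp_rot": TCP orientation; "contact_force": force on the tool from outside, world axes, zero at the start; "moment": the same for the moment, N m; "grip_width": finger opening in mm; "finger_force": force on a finger pad.
Only numpy, scipy, OpenCV 4.12 (cv2) and the standard library are available. Lean on these libraries where they do the work, as an engineer would, in place of code of your own. Each camera call takes 0.05 s, during which the arm holds its last target. There are 200 camera calls.

TASK

Load the light-fastness tester: wind its tray right out from under the hood with the handwheel, stand every dish of paint in a nest of its own on the tray, and wind the tray back in until its pointer stands on the red line of the scale. Fit both lamp modules in the ports on top of the hood, each pushed down against its spring and turned a quarter turn clockwise until it locks. Keep the dishes upright, and leave the swab jar and the two bottles where they stand.

Things in the scene. Friction and masses are not known exactly. Their poses are not given: they have to be found in the camera images.
- tester: light-fastness tester, fixed: grey bed 252 x 356 mm, at its left end a white hood (248 x 97 mm, top at 105 mm; its front face is at y = 55 mm), at its right end a handwheel. Origin on the bench under the bed; x across the bed, away from the robot, y along the slide towards the hood, z up. Turned a few degrees either way
- tray (a joint): travel of the sample tray in m: 0 fully out (end stop; nests 120 mm from the row of ports, clear of the hood), growing as it runs in; red line of the scale at 0.120, far end stop at 0.136. Scale on the bed's near edge, a tick every 10 mm; red pointer on the tray. Stays where it is left. Starts about half in, too near the hood to be loaded
- handwheel (a joint): angle of the handwheel in rad, growing clockwise seen from above; a clockwise turn drives the tray 40 mm in, 0 is where the tray is fully out. Upright shaft, wheel 89 mm across, its top 80 mm above the bench; about 3 N at the crank grip turn it
- crank (a point): middle of the handwheel's upright black crank grip: a cylinder 18 mm thick from 82 to 120 mm above the bench (this point at 104 mm) that revolves on its own pin, 34 mm from the wheel's axis. Pinch it from above and lead it round the axis, which stands at x = 0, y = -148 mm of the tester
- nest0 (a point): nearest nest: centre of a dish's place on the tray's top face (40 mm above the bench), a pale ring between four steel stop pins 7 mm tall, which leave a dish 2 mm of play all round. The pins stand 38 degrees either side of the tester's x line, so fingers fit in along its y line only. Nests are 66 mm apart along x
- nest1 (a point): middle nest, likewise
- nest2 (a point): farthest nest, likewise
- port0 (a point): nearer bayonet port, centre of its mouth in the hood's top (105 mm above the bench): round hole 51 mm across with two notches 16 mm wide on the tester's x line (dark dots); red dots on the y line. Under the 8 mm ledge the lugs turn clockwise only, 90 degrees to a stop, where they rise into a recess
- port1 (a point): farther port, 100 mm from port0 along x, the same. In each a sprung seat (3 to 10 N) meets the lamp's foot 9 mm below the mouth; the foot must be pushed 18 mm down, till the lamp's flange meets the hood, for the lugs to turn freely
- lamp0: LED lamp module standing on the bench, 75 mm tall, 0.22 kg: round foot 48 mm across, 18 mm tall, two brass lugs on its x line (12 mm wide, reaching 31 mm from the axis, 2 to 7 mm above the underside), flange 66 mm across at 18 to 23 mm, fins, black wing grip on top: 52 mm along x, 14 mm thick along y, from 45 to 75 mm. Origin: centre of the underside, z up
- lamp1: the other lamp module, the same; a half turn about z makes no difference, and either lamp fits either port. Goes in with its x along the tester's x; locked, its x lies along the tester's y and its underside 12 mm below the port's mouth
- dish0: round glass dish with ochre paint, 54 mm across, 13 mm tall, closed on top; origin centre of the underside, z up; stands on the bench. There are two or three dishes (None: absent)
- dish1: another such dish
- dish2: another such dish
- swabs: glass jar of cotton swabs, 62 mm across, 89 mm tall; leave it alone
- dropper: amber dropper bottle, 30 mm across, 92 mm tall; leave it alone
- flask: clear bottle with a white cap, 43 mm across, 98 mm tall; leave it alone
Things that resemble listed ones, but are neither listed nor needed, are in the scene too. What is shaped like the dish2 but black or purple is not meant.

How it is judged (in metres and radians):
On the way, in this order (a step that is already met when the one before it is completed fails the run):
1. every dish stands in a nest of the tray (((horizontal distance between dish0 and nest0 below 0.006 m and z of dish0 in the frame of nest0 below 0.004 m) or (horizontal distance between dish0 and nest1 below 0.006 m and z of dish0 in the frame of nest1 below 0.004 m) or (horizontal distance between dish0 and nest2 below 0.006 m and z of dish0 in the frame of nest2 below 0.004 m)) and ((horizontal distance between dish1 and nest0 below 0.006 m and z of dish1 in the frame of nest0 below 0.004 m) or (horizontal distance between dish1 and nest1 below 0.006 m and z of dish1 in the frame of nest1 below 0.004 m) or (horizontal distance between dish1 and nest2 below 0.006 m and z of dish1 in the frame of nest2 below 0.004 m)) and ((horizontal distance between dish2 and nest0 below 0.006 m and z of dish2 in the frame of nest0 below 0.004 m) or (horizontal distance between dish2 and nest1 below 0.006 m and z of dish2 in the frame of nest1 below 0.004 m) or (horizontal distance between dish2 and nest2 below 0.006 m and z of dish2 in the frame of nest2 below 0.004 m)) and angle between each of dish0, dish1, dish2's own z axis and vertical below 0.08 rad), for 0.2 s.
2. the tray is wound in so that its pointer is on the red line, the dishes still in their nests (((horizontal distance between dish0 and nest0 below 0.006 m and z of dish0 in the frame of nest0 below 0.004 m) or (horizontal distance between dish0 and nest1 below 0.006 m and z of dish0 in the frame of nest1 below 0.004 m) or (horizontal distance between dish0 and nest2 below 0.006 m and z of dish0 in the frame of nest2 below 0.004 m)) and ((horizontal distance between dish1 and nest0 below 0.006 m and z of dish1 in the frame of nest0 below 0.004 m) or (horizontal distance between dish1 and nest1 below 0.006 m and z of dish1 in the frame of nest1 below 0.004 m) or (horizontal distance between dish1 and nest2 below 0.006 m and z of dish1 in the frame of nest2 below 0.004 m)) and ((horizontal distance between dish2 and nest0 below 0.006 m and z of dish2 in the frame of nest0 below 0.004 m) or (horizontal distance between dish2 and nest1 below 0.006 m and z of dish2 in the frame of nest1 below 0.004 m) or (horizontal distance between dish2 and nest2 below 0.006 m and z of dish2 in the frame of nest2 below 0.004 m)) and value of joint tray between 0.117 and 0.123 m), for 0.2 s.
At the end, for the whole second after the job is handed in: Every dish present is upright in a nest (within 6 mm of its centre), the tray is on the red line (120 mm, within 3 mm), both lamps are locked in ports (within 5 mm of the axis, underside over 10.3 mm below the mouth, lugs within 0.2 rad of the tester's y line), all at rest (all of step 2 and angle between each of dish0, dish1, dish2's own z axis and vertical below 0.08 rad and ((horizontal distance between lamp0 and port0 below 0.005 m and z of lamp0 in the frame of port0 below -0.0103 m and angle between the x axis of lamp0 and the y axis of tester, either way round below 0.2 rad) or (horizontal distance between lamp0 and port1 below 0.005 m and z of lamp0 in the frame of port1 below -0.0103 m and angle between the x axis of lamp0 and the y axis of tester, either way round below 0.2 rad)) and ((horizontal distance between lamp1 and port0 below 0.005 m and z of lamp1 in the frame of port0 below -0.0103 m and angle between the x axis of lamp1 and the y axis of tester, either way round below 0.2 rad) or (horizontal distance between lamp1 and port1 below 0.005 m and z of lamp1 in the frame of port1 below -0.0103 m and angle between the x axis of lamp1 and the y axis of tester, either way round below 0.2 rad)) and linear speed of each of lamp0, lamp1, dish0, dish1, dish2 below 0.02 m/s and velocity of joint tray between -0.002 and 0.002 m/s); the robot touches nothing.
It fails at once if a dish is tipped over by more than about 35 degrees (angle between any of dish0, dish1, dish2's own z axis and vertical above 0.6 rad).
It fails at once if the jar of swabs is pushed away by more than 3 cm (distance of swabs from where it was at the start of the episode above 0.03 m).
It fails at once if the dropper bottle is pushed away by more than 3 cm (distance of dropper from where it was at the start of the episode above 0.03 m).
It fails at once if the white-capped bottle is pushed away by more than 3 cm (distance of flask from where it was at the start of the episode above 0.03 m).
Of dish0, dish1, dish2 only 2 to 3 are there at a start; the rules pass over those that are not, and their reading is None.
At some moment in a run one of lamp0, lamp1 may be knocked a few centimetres aside while the robot is not near it.
It also fails if it takes over 210 s, if anything falls off the work surface, if the arm or the gripper's body presses on something with over 40 N, if the wrist force passes 120 N, or if a joint passes its speed limit or range.

## Working session

There is one attempt and no reset: what is moved stays moved. The work goes in short steps, Python scripts to look and compute and a shell command to move; the robot and the scene stay as the last step left them, time stands still between calls to the robot, and variables do not carry over. Pictures are saved under pics/ and viewed, at most 14 in all, crops included, and the job is handed in when it is done.

```bash
mkdir -p pics; cat > h.py <<'E'
import numpy as np, cv2
from plant import get_obs, cams, close_job
def shot(n,f=None):
    c=cams.capture(n)
    if f: cv2.imwrite(f'pics/{f}.png',c['color'][:,:,::-1])
    c['n']=n; return c
def ray(c,u,v):
    K=np.array(c['K']);k=float(c['k1'])
    p=cv2.undistortPoints(np.array([[[u,v]]],float),K,np.array([k,0,0,0,0.]))[0,0]
    R=np.array(c['R']);t=np.array(c['t'])
    return -R.T@t, R.T@np.array([p[0],p[1],1.])
def on(c,u,v,z):
    o,d=ray(c,u,v); return o+d*(z-o[2])/d[2]
def proj(c,X):
    x=np.array(c['R'])@np.array(X,float)+np.array(c['t']); a=x[:2]/x[2]; a=a*(1+float(c['k1'])*(a@a))
    K=np.array(c['K']); return K[:2,:2]@a+K[:2,2]
def blobs(m,amin=30):
    n,l,s,ce=cv2.connectedComponentsWithStats(m.astype(np.uint8))
    return [(ce[i].round(1),s[i]) for i in range(1,n) if s[i][4]>=amin]
E
python3 - <<'E'
from h import *
for n in('top','side','wrist'):
    c=shot(n,n+'0'); print(n,np.array(c['K']).tolist(),c['k1'],(-np.array(c['R']).T@c['t']).round(),np.array(c['R'])[2].round(2))
im=np.hstack([cv2.imread('pics/top0.png')])
cv2.imwrite('pics/top0b.png',cv2.resize(im,(800,600)))
s=cv2.imread('pics/side0.png');cv2.imwrite('pics/side0b.png',cv2.resize(s,(800,600)))
o=get_obs();print(o)
E
```

```text
top [[432.05819674401846, 0.0, 257.3230433058264], [0.0, 432.05819674401846, 191.89995610250233], [0.0, 0.0, 1.0]] -0.13293865982089637 [ 444.  -44. 1414.] [ 0.08 -0.01 -1.  ]
side [[409.5847403480462, 0.0, 260.40324180097707], [0.0, 409.5847403480462, 187.69895405407894], [0.0, 0.0, 1.0]] -0.0012951832077398012 [ 123. 1161.  665.] [ 0.31 -0.86 -0.4 ]
wrist [[273.6740959615973, 0.0, 255.0722454366551], [0.0, 273.6740959615973, 190.1345592049416], [0.0, 0.0, 1.0]] -0.0034486738404977506 [ 252. -467.  383.] [-0.28 -0.1  -0.95]
{'time': 0.15, 'joint_positions': array([-1.37497317e+00,  3.42567424e-01,  1.52477381e+00, -3.58996992e-05,
        1.27541626e+00, -1.46002036e-01]), 'dq': array([ 1.20555235e-03, -4.05898873e-03, -2.09196940e-03,  5.51977392e-04,
       -5.82110118e-05, -4.07683964e-04]), 'tau': array([ 1.19402514e-03, -4.31469798e+01, -2.44353515e+01,  7.18470477e-02,
        5.37835888e-02, -8.87195188e-05]), 'tool_pos': array([ 175.93776391, -494.33965173,  240.21044847]), 'tcp_rot': array([-3.14043521e+00, -1.35497821e-04,  3.41835586e-01]), 'contact_force': array([ 0.65695556,  0.19909873, -0.38512306]), 'moment': array([-0.02378824,  0.04789669, -0.01289699]), 'finger_force': 0.0, 'grip_width': 91.9322997975677}
```

View pics/top0b.png

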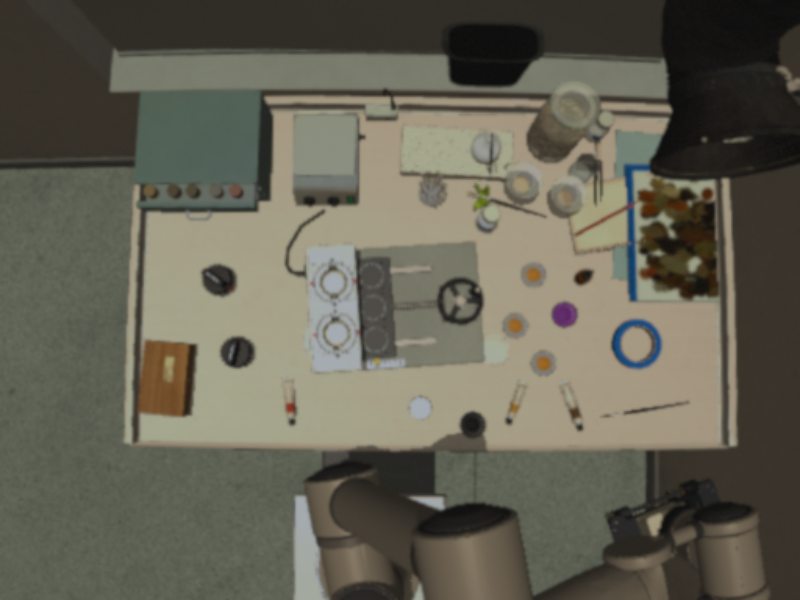

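View pics/side0b.png

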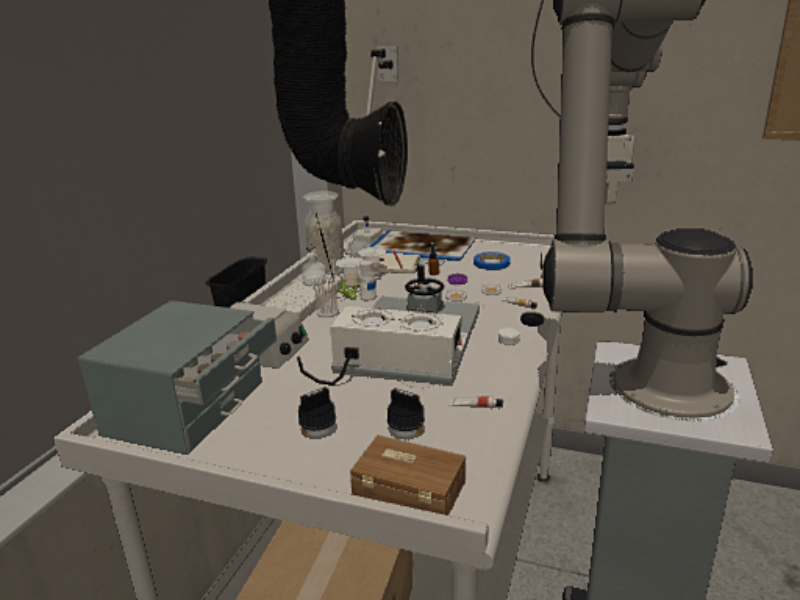

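```bash
python3 - <<'E'
from h import *
c=shot('top','top1')
im=cv2.imread('pics/top1.png')
cv2.imwrite('pics/crop1.png',cv2.resize(im[145:275,190:390],(800,520),interpolation=cv2.INTER_CUBIC))
hsv=cv2.cvtColor(im,cv2.COLOR_BGR2HSV)
H,S,V=[hsv[...,i].astype(int) for i in range(3)]
och=(H>8)&(H<25)&(S>110)&(V>120)
for ce,s in blobs(och,15): print('ochre',ce,s,on(c,*ce,12).round(1))
red=((H<7)|(H>173))&(S>110)&(V>90)
for ce,s in blobs(red,2): print('red',ce,s[4],on(c,*ce,105).round(1))
dark=(V<70); dark[:140]=0;dark[280:]=0
for ce,s in blobs(dark,60): print('dark',ce,s,on(c,*ce,60).round(1))
E
```

```text
ochre [341.  175.5] [337 172   9   8  60] [ 614.  -336.5   12. ]
ochre [329.2 207.9] [325 204   9   9  58] [ 507.  -296.7   12. ]
ochre [114.8 232.3] [105 220  15  32 159] [420.1 403.3  12. ]
ochre [ 98.4 236.3] [ 97 227   4  16  32] [406.1 458.2  12. ]
ochre [347.6 232.1] [344 228   9   9  59] [ 428.4 -357.2   12. ]
ochre [328.7 260.7] [327 258   5   6  21] [ 335.5 -295.    12. ]
red [185.5 260.5] 16 [340.  154.4 105. ]
dark [ 88.1 213.9] [ 85 140   7 140 269] [477.8 477.1  60. ]
dark [438.  163.1] [ 410  140   50   51 1644] [ 653.2 -649.3   60. ]
dark [462.9 205.6] [461 140   4 140 209] [ 514.9 -731.7   60. ]
dark [491.2 208.4] [ 469  140   43  140 5685] [ 506.1 -832.7   60. ]
dark [230.7 195.5] [228 161   7  70 141] [541.1  22.6  60. ]
dark [140.1 178.8] [130 170  20  19 259] [591.4 311.3  60. ]
dark [372.8 176.9] [368 173  11   9  63] [ 604.9 -429.5   60. ]
dark [293.8 192.2] [280 178  29  30 334] [ 553.4 -175.9   60. ]
dark [152.  225.2] [142 216  20  19 262] [445.1 269.1  60. ]
dark [120.9 242.6] [118 221   7  45 164] [388.9 367.4  60. ]
dark [302.  271.8] [295 264  15  16 192] [ 304.5 -202.5   60. ]
```

View pics/crop1.png

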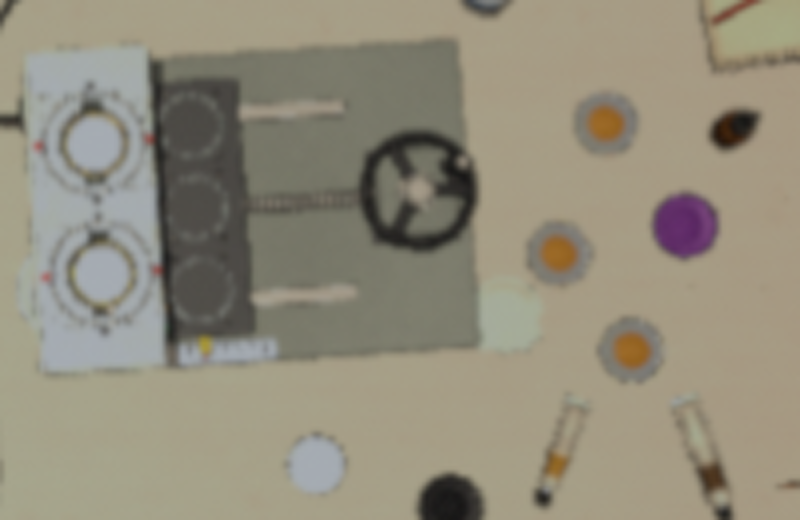

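```bash
cat >> h.py <<'E'
def plan(x,y,z,yawdeg):
    o=get_obs(); p=np.array(o['tool_pos']); yw=np.degrees(o['tcp_rot'][2])
    sp=-(yawdeg-yw); sp=(sp+180)%360-180
    d=np.array([x,y,z])-p; a=np.radians(yawdeg)
    print('spin %.1f  then tx %.4f ty %.4f tz %.4f'%(sp,(d[0]*np.cos(a)+d[1]*np.sin(a))/1e3,(d[0]*np.sin(a)-d[1]*np.cos(a))/1e3,-d[2]/1e3),'now',p.round(1),round(yw,1),'t',round(o['time'],2))
def fitT(loc,w):
    "rigid 2D: w=R loc+t"
    loc=np.array(loc,float);w=np.array(w,float)[:,:2];a=loc-loc.mean(0);b=w-w.mean(0)
    th=np.arctan2((a[:,0]*b[:,1]-a[:,1]*b[:,0]).sum(),(a*b).sum())
    R=np.array([[np.cos(th),-np.sin(th)],[np.sin(th),np.cos(th)]]);t=w.mean(0)-R@loc.mean(0)
    return np.degrees(th),R,t,(w-(loc@R.T+t))
E
python3 - <<'E'
from h import *
class C(dict):pass
c=shot('top'); im=c['color'].astype(int)
r=im[...,0]-im[...,1:].max(2)
pts=[]
for g in [(39,147),(151,140),(47,278),(157,270)]:
    u,v=190+g[0]/4,145+g[1]/4
    y0,x0=int(v)-3,int(u)-3; w=np.clip(r[y0:y0+8,x0:x0+8]-15,0,None); yy,xx=np.mgrid[y0:y0+8,x0:x0+8]
    p=((w*xx).sum()/w.sum(),(w*yy).sum()/w.sum()); pts.append(on(c,*p,105)); print(np.round(p,1),pts[-1].round(1))
pts=np.array(pts)
print('d',np.linalg.norm(pts[0]-pts[1]),np.linalg.norm(pts[2]-pts[3]))
p1=pts[:2].mean(0);p0=pts[2:].mean(0);print('p1',p1,'p0',p0,np.linalg.norm(p1-p0))
# order: (yleft far),(right)
# ports' y: hood 55..152 -> 104 approx
th,R,t,e=fitT([(50,104),(-50,104)],[p1,p0]);print(th,t,R@[0,-148]+t)
print('hub',on(c,190+418/4,145+188/4,80),'grip top',on(c,190+460/4,145+165/4,118))
E
python3 - <<'E'
E
```

```text
[199.1 181. ] [581.1 117.3 105. ]
[227.  179.3] [587.2  32.4 105. ]
[201.1 213.8] [481.6 109.3 105. ]
[228.9 212.1] [487.4  25.  105. ]
d 85.09444251213048 84.49923900157548
p1 [584.17085503  74.81822494 105.        ] p0 [484.50415687  67.12060386 105.        ] 99.96351380014904
4.41639375885501 [542.34595385 -32.72178466] [ 553.74259125 -180.28233716]
hub [ 552.45870408 -176.11401509   80.        ] grip top [ 567.10473084 -204.16712493  118.        ]
```

```bash
python3 -m creep '[{"spin":7.7},{"spin":7.6},{"tx":0.05,"ty":-0.036},{"tx":0.05,"ty":-0.036},{"tx":0.05,"ty":-0.036}]'; python3 -m creep '[{"tx":0.05,"ty":-0.036},{"tx":0.05,"ty":-0.036},{"tx":0.05,"ty":-0.036},{"tx":0.05,"ty":-0.036},{"tx":0.03,"ty":-0.025}]'; python3 -m creep '[{"tx":0}]'
python3 - <<'E'
from h import *
c=shot('wrist'); cv2.imwrite('pics/w1.png',cv2.resize(c['color'][:,:,::-1],(800,600)))
print(get_obs()['tool_pos'],(-np.array(c['R']).T@c['t']).round())
E
```

```text
[ 175.97313895 -494.50071292  240.49557907] [ 252. -467.  383.]invalid input at $[0]: expected keys hand, tx, ty, tz, spin
invalid input at $[0]: expected keys hand, tx, ty, tz, spin
invalid input at $[0]: expected keys hand, tx, ty, tz, spin
```

View pics/w1.png

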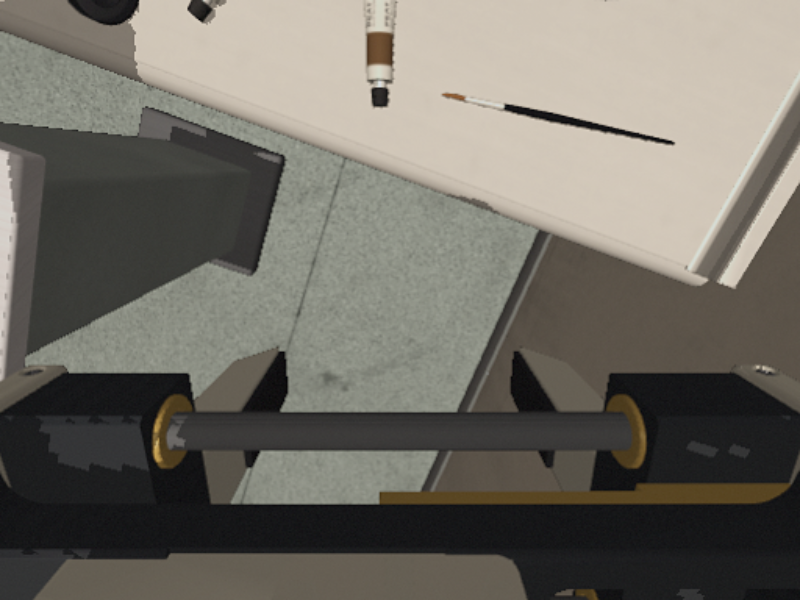

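```bash
python3 -m creep '[{"hand":1,"tx":0,"ty":0,"tz":0,"spin":7.7},{"hand":1,"tx":0,"ty":0,"tz":0,"spin":7.6},{"hand":1,"tx":0.05,"ty":-0.036,"tz":0,"spin":0},{"hand":1,"tx":0.05,"ty":-0.036,"tz":0,"spin":0},{"hand":1,"tx":0.05,"ty":-0.036,"tz":0,"spin":0}]'; python3 -m creep '[{"hand":1,"tx":0.05,"ty":-0.036,"tz":0,"spin":0},{"hand":1,"tx":0.05,"ty":-0.036,"tz":0,"spin":0},{"hand":1,"tx":0.05,"ty":-0.036,"tz":0,"spin":0},{"hand":1,"tx":0.03,"ty":-0.036,"tz":0,"spin":0},{"hand":1,"tx":0,"ty":0,"tz":0,"spin":0}]'
python3 - <<'E'
from h import *
c=shot('wrist'); cv2.imwrite('pics/w2.png',cv2.resize(c['color'][:,:,::-1],(800,600)))
print(get_obs()['tool_pos'],get_obs()['tcp_rot'],(-np.array(c['R']).T@c['t']).round())
E
```

```text
time: 0.92
tool_pos: [318.6, -374.6, 240.8]
tcp_rot: [3.141, -0.0, 0.074]
contact_force: [0.2, -0.2, 1.3]
grip_width: 91.5
finger_force: 0.0
time: 1.55
tool_pos: [487.7, -216.0, 240.5]
tcp_rot: [-3.141, -0.0, 0.08]
contact_force: [-0.5, -0.9, 0.3]
grip_width: 91.5
finger_force: 0.0
[ 486.72367887 -217.56036493  240.49162064] [3.14155649e+00 5.27852490e-04 7.79377142e-02] [ 568. -209.  384.]
```

View pics/w2.png

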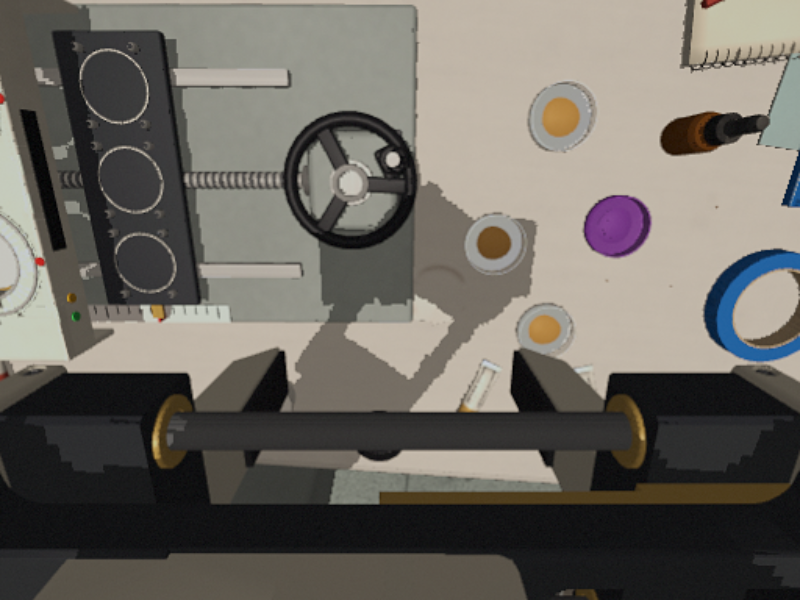

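```bash
python3 - <<'E'
from h import *
c=shot('wrist'); s=800/512
f=lambda u,v,z:on(c,u/s,v/s,z).round(1)
print('hub80',f(350,183,80),'crank',f(392,159,120))
for p in [(114,87),(130,180),(146,263)]: print('nest',f(*p,40))
im=c['color'].astype(np.uint8); hsv=cv2.cvtColor(im,cv2.COLOR_RGB2HSV);H,S,V=[hsv[...,i].astype(int) for i in range(3)]
och=(H>8)&(H<25)&(S>110)&(V>60)
for ce,st in blobs(och,80): print('ochre',(ce*s).round(),st[2:],on(c,*ce,12).round(1))
print('outer',f(561,117,6),f(494.5,243,6),f(545,330,6))
E
```

```text
hub80 [ 551.8 -178.4   80. ] crank [ 569.5 -206.6  120. ]
nest [604.3   0.9  40. ]
nest [538.8  -3.7  40. ]
nest [473.1  -9.7  40. ]
ochre [558. 115.] [ 24  25 457] [ 614.7 -335.4   12. ]
ochre [697. 129.] [ 21  26 224] [ 612.8 -450.1   12. ]
ochre [491. 240.] [ 22  20 335] [ 509.4 -296.3   12. ]
ochre [542. 328.] [ 20  18 283] [ 432.2 -355.5   12. ]
ochre [167. 431.] [ 25  47 535] [291.4   2.4  12. ]
ochre [631. 431.] [ 25  47 566] [ 328.  -464.8   12. ]
ochre [601. 495.] [ 263   14 2324] [ 247.6 -452.3   12. ]
outer [ 613.8 -340.3    6. ] [ 506.4 -301.1    6. ] [ 427.7 -360.9    6. ]
```

```bash
python3 - <<'E'
from h import *
plan(570.5,-208.3,104,4.5)
for k in range(15):
    a=np.radians(-62.5+30*k);b=a+np.radians(30)
    print(round(-62.5+30*k,1),'tx %.4f ty %.4f'%(.034*(np.cos(b)-np.cos(a)),-.034*(np.sin(b)-np.sin(a))))
E
python3 -m creep '[{"hand":0.6,"tx":0.042,"ty":-0.001,"tz":0,"spin":0},{"hand":0.6,"tx":0.042,"ty":-0.001,"tz":0,"spin":0},{"hand":0.6,"tx":0,"ty":0,"tz":0.03,"spin":0},{"hand":0.6,"tx":0,"ty":0,"tz":0.03,"spin":0},{"hand":0.6,"tx":0,"ty":0,"tz":0,"spin":0}]'
python3 - <<'E'
from h import *
plan(570.5,-208.3,104,4.5)
c=shot('wrist'); cv2.imwrite('pics/w3.png',c['color'][:,:,::-1])
E
```

```text
spin -0.1  then tx 0.0849 ty -0.0036 tz 0.1366 now [ 486.1 -218.6  240.6] 4.4 t 1.65
-62.5 tx 0.0130 ty -0.0119
-32.5 tx 0.0053 ty -0.0168
-2.5 tx -0.0038 ty -0.0172
27.5 tx -0.0119 ty -0.0130
57.5 tx -0.0168 ty -0.0053
87.5 tx -0.0172 ty 0.0038
117.5 tx -0.0130 ty 0.0119
147.5 tx -0.0053 ty 0.0168
177.5 tx 0.0038 ty 0.0172
207.5 tx 0.0119 ty 0.0130
237.5 tx 0.0168 ty 0.0053
267.5 tx 0.0172 ty -0.0038
297.5 tx 0.0130 ty -0.0119
327.5 tx 0.0053 ty -0.0168
357.5 tx -0.0038 ty -0.0172
time: 2.28
tool_pos: [567.9, -211.4, 178.4]
tcp_rot: [-3.139, 0.005, 0.073]
contact_force: [-0.0, -0.2, 1.6]
grip_width: 55.1
finger_force: 0.0
spin -0.3  then tx 0.0029 ty -0.0029 tz 0.0744 now [ 567.9 -211.4  178.4] 4.2 t 2.27
```

View pics/w3.png

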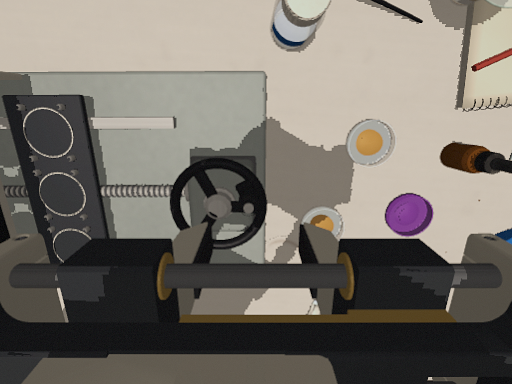

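```bash
python3 - <<'E'
from h import *
c=shot('wrist')
print('crank',on(c,249,210,120),'hub',on(c,219,206,82))
print(proj(c,[570.5,-208.3,120]))
E
```

```text
crank [ 569.15698936 -206.17128191  120.        ] hub [ 556.01012732 -177.88655074   82.        ]
[251.78118107 208.61502614]
```

```bash
python3 -m creep '[{"hand":0.6,"tx":0.002,"ty":-0.004,"tz":0.03,"spin":0},{"hand":0.6,"tx":0,"ty":0,"tz":0.03,"spin":0},{"hand":0.6,"tx":0,"ty":0,"tz":0.015,"spin":0},{"hand":0,"tx":0,"ty":0,"tz":0,"spin":0},{"hand":0,"tx":0,"ty":0,"tz":0,"spin":0}]'; python3 -m creep '[{"hand":0,"tx":0,"ty":0,"tz":0,"spin":0},{"hand":0,"tx":0,"ty":0,"tz":0,"spin":0}]'
```

```text
time: 3.0
tool_pos: [572.4, -206.9, 107.4]
tcp_rot: [3.14, -0.002, 0.075]
contact_force: [0.3, 0.5, 1.1]
grip_width: 39.4
finger_force: 0.0
time: 3.25
tool_pos: [571.9, -206.4, 106.5]
tcp_rot: [3.141, -0.001, 0.075]
contact_force: [0.2, 0.9, 2.2]
grip_width: 19.6
finger_force: 1.7
```

```bash
python3 -m creep '[{"hand":0,"tx":0,"ty":0,"tz":0,"spin":0},{"hand":0,"tx":0.013,"ty":-0.012,"tz":0,"spin":0},{"hand":0,"tx":0.0053,"ty":-0.0168,"tz":0,"spin":0},{"hand":0,"tx":-0.0038,"ty":-0.0172,"tz":0,"spin":0},{"hand":0,"tx":0,"ty":0,"tz":0,"spin":0}]'
python3 - <<'E'
from h import *
c=shot('wrist','w4')
print(get_obs()['tool_pos'])
E
```

```text
time: 3.88
tool_pos: [582.3, -157.3, 106.4]
tcp_rot: [-3.141, -0.0, 0.076]
contact_force: [-1.0, 2.0, 6.2]
grip_width: 17.2
finger_force: 30.0
[ 582.56351438 -157.66648577  106.40162473]
```

View pics/w4.png

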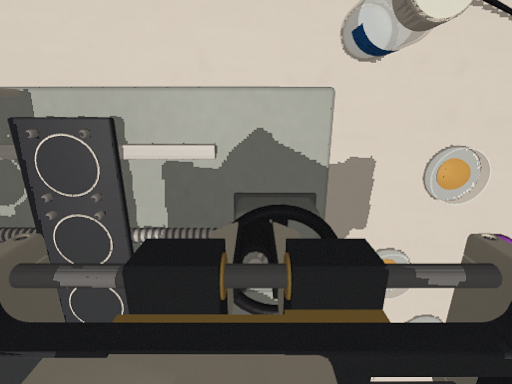

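```bash
python3 -m creep '[{"hand":0,"tx":-0.0119,"ty":-0.013,"tz":0,"spin":0},{"hand":0,"tx":-0.0168,"ty":-0.0053,"tz":0,"spin":0},{"hand":0,"tx":-0.0172,"ty":0.0038,"tz":0,"spin":0},{"hand":0,"tx":-0.013,"ty":0.0119,"tz":0,"spin":0},{"hand":0,"tx":-0.0053,"ty":0.0168,"tz":0,"spin":0}]'; python3 -m creep '[{"hand":0,"tx":0.0038,"ty":0.0172,"tz":0,"spin":0},{"hand":0,"tx":0.0119,"ty":0.013,"tz":0,"spin":0},{"hand":0,"tx":0.0168,"ty":0.0053,"tz":0,"spin":0},{"hand":0,"tx":0,"ty":0,"tz":0,"spin":0}]'
python3 - <<'E'
from h import *
c=shot('wrist','w5')
print(get_obs()['tool_pos'])
E
```

```text
time: 4.55
tool_pos: [519.9, -177.4, 106.5]
tcp_rot: [-3.141, -0.002, 0.075]
contact_force: [9.6, 4.6, 0.2]
grip_width: 17.1
finger_force: 30.0
time: 5.05
tool_pos: [556.2, -210.5, 106.4]
tcp_rot: [-3.14, -0.002, 0.075]
contact_force: [2.0, 5.2, 6.4]
grip_width: 17.3
finger_force: 30.0
[ 555.82285787 -210.48019484  106.36877936]
```

View pics/w5.png

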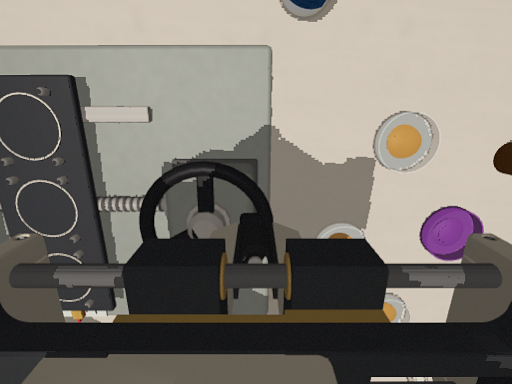

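```bash
python3 - <<'E'
from h import *
c=shot('wrist')
for p in [(27,126),(46,208)]:print(on(c,*p,40))
E
python3 -m creep '[{"hand":0,"tx":0.0172,"ty":-0.0038,"tz":0,"spin":0},{"hand":0,"tx":0.013,"ty":-0.0119,"tz":0,"spin":0},{"hand":0,"tx":0,"ty":0,"tz":0,"spin":0}]';python3 -m creep '[{"hand":0,"tx":0.0035,"ty":-0.0085,"tz":0,"spin":0},{"hand":0,"tx":0,"ty":0,"tz":0,"spin":0}]'
python3 -m creep '[{"hand":0,"tx":0.0015,"ty":-0.0085,"tz":0,"spin":0},{"hand":0,"tx":0,"ty":0,"tz":0,"spin":0}]'
```

```text
[608.58376304 -34.29450994  40.        ]
[542.98660658 -38.63589492  40.        ]
time: 5.52
tool_pos: [584.3, -192.2, 106.4]
tcp_rot: [-3.141, -0.001, 0.076]
contact_force: [-0.2, 1.4, 8.0]
grip_width: 16.9
finger_force: 30.0
time: 5.78
tool_pos: [587.2, -184.3, 106.4]
tcp_rot: [3.141, -0.002, 0.075]
contact_force: [1.7, 1.4, 5.3]
grip_width: 17.2
finger_force: 30.0
time: 6.02
tool_pos: [588.1, -175.4, 106.4]
tcp_rot: [3.141, -0.002, 0.075]
contact_force: [3.3, 0.6, 6.1]
grip_width: 17.0
finger_force: 30.0
```

```bash
python3 -m creep '[{"hand":0,"tx":-0.001,"ty":-0.0085,"tz":0,"spin":0},{"hand":0,"tx":0,"ty":0,"tz":0,"spin":0}]'; python3 -m creep '[{"hand":0,"tx":-0.003,"ty":-0.008,"tz":0,"spin":0},{"hand":0,"tx":0,"ty":0,"tz":0,"spin":0}]'
```

```text
time: 6.28
tool_pos: [587.8, -172.1, 106.5]
tcp_rot: [3.132, -0.005, 0.075]
contact_force: [6.5, -17.4, -1.5]
grip_width: 17.0
finger_force: 30.0
time: 6.52
tool_pos: [586.2, -170.3, 106.8]
tcp_rot: [3.123, -0.01, 0.074]
contact_force: [11.0, -39.7, -10.6]
grip_width: 17.2
finger_force: 30.0
```

```bash
python3 -m creep '[{"hand":0,"tx":0.004,"ty":0.014,"tz":0,"spin":0},{"hand":0,"tx":0,"ty":0,"tz":0,"spin":0}]'; python3 -m creep '[{"hand":0.6,"tx":0,"ty":0,"tz":0,"spin":0},{"hand":0.6,"tx":0,"ty":0,"tz":0,"spin":0},{"hand":0.6,"tx":0,"ty":0,"tz":0,"spin":0},{"hand":0.6,"tx":0,"ty":0,"tz":-0.05,"spin":0},{"hand":0.75,"tx":0,"ty":0,"tz":-0.05,"spin":0}]'
python3 - <<'E'
from h import *
c=shot('top','top2')
for p,z in [((487,217),98),((583,276),60),((590,275),10),((433,188),85),((433,200),5)]:print(p,on(c,p[0]/1.5625,p[1]/1.5625,z).round())
plan(450,-310,190,4.5)
E
```

```text
time: 6.78
tool_pos: [587.0, -175.2, 106.4]
tcp_rot: [3.141, 0.0, 0.073]
contact_force: [-1.7, -2.1, 9.7]
grip_width: 17.1
finger_force: 30.0
time: 7.4
tool_pos: [586.7, -173.0, 206.1]
tcp_rot: [-3.14, 0.002, 0.075]
contact_force: [0.1, -0.2, -0.2]
grip_width: 61.2
finger_force: 0.0
(487, 217) [ 717. -228.   98.]
(583, 276) [ 606. -431.   60.]
(590, 275) [ 614. -460.   10.]
(433, 188) [ 777. -121.   85.]
(433, 200) [ 771. -126.    5.]
spin -0.2  then tx -0.1498 ty 0.1245 tz 0.0242 now [ 589.6 -174.1  214.2] 4.3 t 7.45
```

```bash
python3 -m creep '[{"hand":0.75,"tx":-0.05,"ty":0.04,"tz":0,"spin":0},{"hand":0.75,"tx":-0.05,"ty":0.042,"tz":0,"spin":0},{"hand":0.75,"tx":-0.05,"ty":0.042,"tz":0,"spin":0},{"hand":0.75,"tx":0,"ty":0,"tz":0,"spin":0},{"hand":0.75,"tx":0,"ty":0,"tz":0,"spin":0}]'
python3 - <<'E'
from h import *
c=shot('wrist','w6'); print(get_obs()['tool_pos'])
for X in ([614,-336,13],[508,-296,13],[430,-356,13]): print(proj(c,X))
im=c['color']; hsv=cv2.cvtColor(im,cv2.COLOR_RGB2HSV);H,S,V=[hsv[...,i].astype(int) for i in range(3)]
och=(H>8)&(H<25)&(S>110)&(V>60)
for ce,st in blobs(och,150): print('ochre',ce,st[2:],on(c,*ce,8).round(1),on(c,*ce,12).round(1))
g=cv2.medianBlur(cv2.cvtColor(im,cv2.COLOR_RGB2GRAY),3)
print(cv2.HoughCircles(g,cv2.HOUGH_GRADIENT,1,40,param1=80,param2=22,minRadius=16,maxRadius=30))
E
```

```text
time: 8.07
tool_pos: [452.3, -303.1, 205.6]
tcp_rot: [-3.141, -0.0, 0.074]
contact_force: [-0.8, -0.2, 0.0]
grip_width: 69.0
finger_force: 0.0
[ 452.69554859 -302.61591686  205.58286576]
[296.98674079  29.55905016]
[253.20845666 126.2779551 ]
[295.30130046 191.70577896]
ochre [298.1  30.4] [ 27  30 640] [ 614.5 -337.9    8. ] [ 613.5 -337.4   12. ]
ochre [395.6  37.7] [ 27  32 256] [ 615.5 -446.9    8. ] [ 614.5 -445.2   12. ]
ochre [255.3 126. ] [ 24  24 459] [ 508.1 -298.5    8. ] [ 508.4 -298.5   12. ]
ochre [296.4 190.4] [ 22  21 365] [ 430.4 -358.1    8. ] [ 431.6 -357.4   12. ]
ochre [142.  276.2] [ 19  47 440] [ 284.2 -150.7    8. ] [ 287.1 -152.4   12. ]
ochre [368.1 276.4] [ 19  47 440] [ 308.4 -477.3    8. ] [ 311.  -475.1   12. ]
ochre [356.6 316.8] [ 277   13 2421] [ 236.2 -474.     8. ] [ 239.7 -471.9   12. ]
[[[255.5 124.5  21.7]
  [344.5 113.5  24.1]
  [ 34.5 140.5  22.4]
  [295.5 190.5  18.2]
  [ 15.5  77.5  27.2]
  [301.5  29.5  27.2]
  [455.5 176.5  27.1]
  [108.5  46.5  21.6]]]
```

View pics/w6.png

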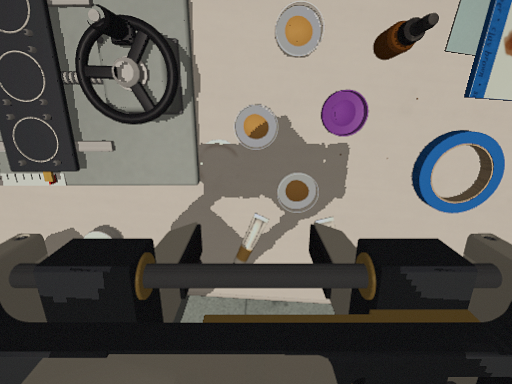

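```bash
python3 -m creep '[{"hand":0.75,"tx":0,"ty":0,"tz":0,"spin":-10},{"hand":0.75,"tx":0,"ty":0,"tz":0,"spin":-10},{"hand":0.75,"tx":0,"ty":0,"tz":0,"spin":-10},{"hand":0.75,"tx":0,"ty":0,"tz":0,"spin":-10},{"hand":0.75,"tx":0,"ty":0,"tz":0,"spin":-10}]' >/dev/null; python3 -m creep '[{"hand":0.75,"tx":0,"ty":0,"tz":0,"spin":-10},{"hand":0.75,"tx":0,"ty":0,"tz":0,"spin":-10},{"hand":0.75,"tx":0,"ty":0,"tz":0,"spin":-10},{"hand":0.75,"tx":0,"ty":0,"tz":0,"spin":-10},{"hand":0.75,"tx":0,"ty":0,"tz":0,"spin":0}]'
python3 - <<'E'
from h import *
plan(508,-298,17,94.5)
E
```

```text
time: 9.38
tool_pos: [453.1, -302.1, 205.5]
tcp_rot: [-3.142, -0.0, 1.647]
contact_force: [0.2, -0.6, 1.1]
grip_width: 69.0
finger_force: 0.0
spin -0.2  then tx -0.0002 ty 0.0551 tz 0.1885 now [ 453.1 -302.1  205.5] 94.3 t 9.38
```

```bash
python3 -m creep '[{"hand":0.75,"tx":0,"ty":0.055,"tz":0,"spin":0},{"hand":0.75,"tx":0,"ty":0,"tz":0.06,"spin":0},{"hand":0.75,"tx":0,"ty":0,"tz":0.06,"spin":0},{"hand":0.75,"tx":0,"ty":0,"tz":0.04,"spin":0},{"hand":0.75,"tx":0,"ty":0,"tz":0,"spin":0}]' 
python3 - <<'E'
from h import *
plan(508,-298,17,94.5)
E
```

```text
time: 10.0
tool_pos: [505.6, -297.2, 42.7]
tcp_rot: [-3.136, -0.005, 1.644]
contact_force: [0.8, 0.0, 0.5]
grip_width: 68.5
finger_force: 0.0
spin -0.3  then tx -0.0010 ty 0.0023 tz 0.0257 now [ 505.6 -297.2   42.7] 94.2 t 10.0
```

```bash
python3 -m creep '[{"hand":0.75,"tx":0,"ty":0,"tz":0.02,"spin":0},{"hand":0.75,"tx":0,"ty":0,"tz":0.008,"spin":0},{"hand":0.75,"tx":0,"ty":0,"tz":0,"spin":0},{"hand":0.4,"tx":0,"ty":0,"tz":0,"spin":0},{"hand":0.4,"tx":0,"ty":0,"tz":0,"spin":0}]';python3 -m creep '[{"hand":0.4,"tx":0,"ty":0,"tz":0,"spin":0},{"hand":0.4,"tx":0,"ty":0,"tz":0,"spin":0}]'
python3 - <<'E'
from h import *
print(get_obs()['tool_pos'],get_obs()['grip_width'])
E
```

```text
time: 10.62
tool_pos: [507.2, -299.6, 18.6]
tcp_rot: [3.141, 0.001, 1.645]
contact_force: [-0.7, 0.7, 0.2]
grip_width: 53.1
finger_force: 0.3
time: 10.88
tool_pos: [507.2, -299.7, 18.6]
tcp_rot: [3.14, 0.001, 1.645]
contact_force: [-1.1, 0.5, 6.2]
grip_width: 52.1
finger_force: 30.1
[ 507.24663694 -299.65500928   18.59831902] 52.11385130425779
```

```bash
python3 -m creep '[{"hand":0.4,"tx":0,"ty":0,"tz":-0.02,"spin":0},{"hand":0.4,"tx":0,"ty":0,"tz":-0.06,"spin":0},{"hand":0.4,"tx":0,"ty":0,"tz":-0.06,"spin":10},{"hand":0.4,"tx":0,"ty":0,"tz":0,"spin":10},{"hand":0.4,"tx":0,"ty":0,"tz":0,"spin":10}]' >/dev/null; python3 -m creep '[{"hand":0.4,"tx":0,"ty":0,"tz":0,"spin":10},{"hand":0.4,"tx":0,"ty":0,"tz":0,"spin":10},{"hand":0.4,"tx":0,"ty":0,"tz":0,"spin":10},{"hand":0.4,"tx":0,"ty":0,"tz":0,"spin":10},{"hand":0.4,"tx":0,"ty":0,"tz":0,"spin":10}]'; python3 -m creep '[{"hand":0.4,"tx":0,"ty":0,"tz":0,"spin":9.8},{"hand":0.4,"tx":-0.014,"ty":-0.06,"tz":0,"spin":0},{"hand":0.4,"tx":-0.014,"ty":-0.06,"tz":0,"spin":0},{"hand":0.4,"tx":-0.014,"ty":-0.06,"tz":0,"spin":0},{"hand":0.4,"tx":-0.014,"ty":-0.06,"tz":0,"spin":0}]'; python3 -m creep '[{"hand":0.4,"tx":0,"ty":0,"tz":0,"spin":0},{"hand":0.4,"tx":0,"ty":0,"tz":0,"spin":0}]'
python3 - <<'E'
from h import *
o=get_obs();c=shot('wrist','w7'); p=o['tool_pos'];print(p,o['grip_width'])
print('TCP px',proj(c,p),proj(c,p-[0,0,6]))
for X in ([477.2,-54,40],[542.5,-49,40],[609,-43.6,40]): print(proj(c,X))
E
```

```text
time: 12.12
tool_pos: [506.6, -299.2, 157.5]
tcp_rot: [-3.141, 0.0, 0.243]
contact_force: [0.4, 0.3, -0.4]
grip_width: 51.8
finger_force: 30.0
time: 12.75
tool_pos: [431.2, -62.8, 157.7]
tcp_rot: [-3.142, -0.0, 0.078]
contact_force: [0.9, 0.7, -0.3]
grip_width: 52.0
finger_force: 30.0
time: 13.0
tool_pos: [432.6, -64.6, 158.0]
tcp_rot: [3.141, -0.001, 0.079]
contact_force: [0.5, 0.2, 0.6]
grip_width: 52.2
finger_force: 30.0
[432.64261999 -64.57344009 157.9686924 ] 52.23408581966343
TCP px [256.0405639  249.00841737] [256.00285833 244.04434247]
[248.24395622 144.03100033]
[247.92632716  69.17055905]
[247.16990728 -20.46607671]
```

View pics/w7.png

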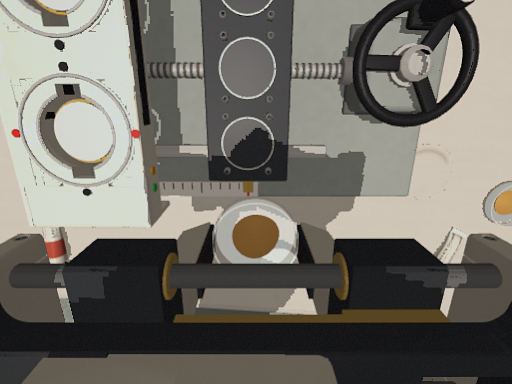

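```bash
python3 - <<'E'
from h import *
o=get_obs();c=shot('wrist'); p=o['tool_pos']
im=c['color']; hsv=cv2.cvtColor(im,cv2.COLOR_RGB2HSV);H,S,V=[hsv[...,i].astype(int) for i in range(3)]
och=(H>8)&(H<25)&(S>110)&(V>50); och[300:]=0
for ce,st in blobs(och,200): print('ochre',ce,st)
ce=[256,237]
for dz in (6,8,10,18): print(dz,(on(c,256,236.5,p[2]-dz)-p).round(1))
print('rim top',(on(c,256,199,p[2]-5.6)-p).round(1),(on(c,256,199,p[2]-10)-p).round(1), 'l/r',(on(c,214,236,p[2]-5.6)-p).round(1),(on(c,298,236,p[2]-5.6)-p).round(1))
g=im.astype(int).sum(2)
print('col256 rows190-215',g[190:215,256])
for q in [(248,143),(247.5,68)]: print('nest',on(c,*q,40))
# white ring of nests
m=(g>480);m[:, :205]=0;m[:,290:]=0;m[180:]=0
cs,_=cv2.findContours(m.astype(np.uint8),cv2.RETR_EXTERNAL,cv2.CHAIN_APPROX_NONE)
for k in cs:
    if len(k)>60: e=cv2.fitEllipse(k);print(e,on(c,*e[0],40))
for q in [(16,133.5),(136.5,133.5)]:print('red',on(c,*q,105))
E
```

```text
ochre [503.5 202.7] [494 191  18  23 349]
ochre [255.  235.6] [ 233  215   46   43 1533]
ochre [168.2 276.4] [162 252  16  48 422]
ochre [341.8 276.2] [333 252  16  48 418]
6 [ 5.1  0.4 -6. ]
8 [ 4.1  0.3 -8. ]
10 [  3.1   0.2 -10. ]
18 [ -1.   -0.1 -18. ]
rim top [29.1  2.3 -5.6] [ 27.6   2.2 -10. ] l/r [ 3.7 25.6 -5.6] [  7.6 -24.7  -5.6]
col256 rows190-215 [395 396 396 392 397 388 368 342 395 477 502 498 533 590 559 506 533 568
 590 625 620 622 620 631 568]
nest [478.32280953 -54.29847884  40.        ]
nest [543.56368642 -49.2372523   40.        ]
((246.68270874023438, 143.34228515625), (50.97164535522461, 52.03505325317383), 153.9503936767578) [477.90310357 -53.07576669  40.        ]
((246.08436584472656, 67.67359161376953), (55.18899154663086, 60.01493453979492), 177.82479858398438) [543.72945803 -47.98104279  40.        ]
((245.21009826660156, -19.370576858520508), (59.035396575927734, 67.62200927734375), 174.20565795898438) [608.25153728 -42.83235914  40.        ]
red [480.98628093 108.57248637 105.        ]
red [487.57839821  23.58150107 105.        ]
```

```bash
python3 - <<'E'
from h import *
o=get_obs();c=shot('wrist'); p=o['tool_pos']; im=c['color'].astype(int)
print(im[192:264:1,256].sum(1).tolist())
print(im[236,205:240].sum(1).tolist());print(im[236,272:310].sum(1).tolist())
# predicted outlines for offset 0
for dz in(5.6,18.6):
    print(dz,[proj(c,p+[27*np.cos(a),27*np.sin(a),-dz]).round(1).tolist() for a in np.radians([4.5,94.5,184.5,274.5])])
E
```

```text
[381, 381, 383, 373, 355, 350, 394, 475, 504, 497, 532, 586, 561, 504, 559, 630, 630, 591, 492, 550, 625, 630, 569, 210, 252, 255, 255, 253, 254, 257, 252, 255, 258, 246, 254, 253, 254, 248, 254, 255, 247, 251, 245, 250, 246, 243, 242, 242, 241, 241, 245, 243, 242, 237, 239, 237, 234, 237, 231, 235, 234, 233, 243, 225, 219, 251, 420, 521, 514, 516, 499, 370]
[235, 131, 42, 54, 70, 41, 18, 279, 343, 249, 320, 444, 519, 511, 512, 512, 510, 510, 511, 511, 509, 511, 510, 512, 510, 514, 477, 337, 219, 236, 240, 235, 235, 239, 235]
[242, 238, 238, 241, 237, 224, 307, 537, 630, 619, 617, 616, 615, 619, 617, 619, 618, 617, 617, 617, 619, 622, 573, 450, 404, 378, 312, 29, 37, 56, 54, 40, 88, 202, 272, 283, 275, 280]
5.6 [[256.0, 202.5], [211.5, 244.5], [256.0, 282.4], [300.5, 244.4]]
18.6 [[255.9, 195.4], [214.5, 234.7], [255.9, 270.6], [297.3, 234.7]]
```

```bash
python3 -m creep '[{"hand":0.4,"tx":0.06,"ty":-0.002,"tz":0,"spin":0},{"hand":0.4,"tx":0.06,"ty":-0.002,"tz":0,"spin":0},{"hand":0.4,"tx":0.058,"ty":-0.002,"tz":0,"spin":0},{"hand":0.4,"tx":0,"ty":0,"tz":0.04,"spin":0},{"hand":0.4,"tx":0,"ty":0,"tz":0.03,"spin":0}]'; python3 -m creep '[{"hand":0.4,"tx":0,"ty":0,"tz":0,"spin":0},{"hand":0.4,"tx":0,"ty":0,"tz":0,"spin":0}]'
python3 - <<'E'
from h import *
plan(609.2,-43.4,60,4.5)
E
```

```text
time: 13.78
tool_pos: [609.5, -45.6, 85.3]
tcp_rot: [-3.141, 0.002, 0.077]
contact_force: [0.4, 0.4, -0.5]
grip_width: 52.3
finger_force: 30.0
time: 14.02
tool_pos: [610.0, -45.5, 88.7]
tcp_rot: [3.141, -0.002, 0.077]
contact_force: [0.7, 0.7, -0.2]
grip_width: 52.3
finger_force: 30.0
spin -0.1  then tx -0.0006 ty -0.0021 tz 0.0287 now [610.  -45.5  88.7] 4.4 t 14.03
```

```bash
python3 -m creep '[{"hand":0.4,"tx":-0.001,"ty":-0.002,"tz":0.015,"spin":0},{"hand":0.4,"tx":0,"ty":0,"tz":0.01,"spin":0},{"hand":0.4,"tx":0,"ty":0,"tz":0.004,"spin":0},{"hand":0.4,"tx":0,"ty":0,"tz":0,"spin":0},{"hand":0.4,"tx":0,"ty":0,"tz":0,"spin":0}]'
```

```text
time: 14.65
tool_pos: [608.2, -42.6, 58.7]
tcp_rot: [3.141, -0.0, 0.078]
contact_force: [0.0, 0.4, -0.5]
grip_width: 52.0
finger_force: 30.0
```

```bash
python3 -m creep '[{"hand":0.72,"tx":0,"ty":0,"tz":0,"spin":0},{"hand":0.72,"tx":0,"ty":0,"tz":0,"spin":0},{"hand":0.72,"tx":0,"ty":0,"tz":0,"spin":0},{"hand":0.72,"tx":0,"ty":0,"tz":-0.03,"spin":0},{"hand":0.72,"tx":0,"ty":0,"tz":-0.06,"spin":0}]';python3 -m creep '[{"hand":0.75,"tx":-0.06,"ty":0,"tz":-0.02,"spin":0},{"hand":0.75,"tx":-0.06,"ty":0,"tz":0,"spin":0},{"hand":0.75,"tx":-0.03,"ty":0,"tz":0,"spin":0},{"hand":0.75,"tx":0,"ty":0,"tz":0,"spin":0},{"hand":0.75,"tx":0,"ty":0,"tz":0,"spin":0}]'
python3 - <<'E'
from h import *
o=get_obs();c=shot('wrist','w8'); p=o['tool_pos'];print(p)
im=c['color'];hsv=cv2.cvtColor(im,cv2.COLOR_RGB2HSV);H,S,V=[hsv[...,i].astype(int) for i in range(3)]
och=(H>8)&(H<25)&(S>110)&(V>50); och[240:]=0
for ce,st in blobs(och,200): print('ochre',ce,st,on(c,*ce,43),on(c,*ce,50))
g=im.astype(int).sum(2)
m=(g>480);m[:, :205]=0;m[:,300:]=0;m[200:]=0
cs,_=cv2.findContours(m.astype(np.uint8),cv2.RETR_EXTERNAL,cv2.CHAIN_APPROX_NONE)
for k in cs:
    if len(k)>60: e=cv2.fitEllipse(k);print(np.round(e[0],1),np.round(e[1],1),on(c,*e[0],40).round(1))
E
```

```text
time: 15.28
tool_pos: [606.5, -42.4, 147.2]
tcp_rot: [-3.14, 0.006, 0.078]
contact_force: [1.0, -0.8, 0.6]
grip_width: 66.3
finger_force: 0.0
time: 15.9
tool_pos: [460.4, -54.5, 168.9]
tcp_rot: [3.141, -0.002, 0.078]
contact_force: [-0.2, -0.2, -0.2]
grip_width: 69.0
finger_force: 0.0
[460.44062145 -54.52219826 168.87887518]
ochre [254.5  23.4] [ 238    4   34   41 1097] [608.26016932 -41.88430543  43.        ] [606.50832827 -42.03276795  50.        ]
ochre [499.4 220.9] [487 210  25  22 421] [ 443.56027642 -317.67981144   43.        ] [ 446.09335764 -310.6530276    50.        ]
[255.6 101.9] [51.2 53.7] [543.8 -48.   40. ]
[256.5  25.8] [53.3 58.6] [607.3 -43.7  40. ]
[237.7  16.2] [17.4 36.8] [613.4 -26.8  40. ]
```

```bash
python3 -m creep '[{"hand":0.75,"tx":-0.011,"ty":0.06,"tz":0,"spin":0},{"hand":0.75,"tx":-0.011,"ty":0.06,"tz":0,"spin":0},{"hand":0.75,"tx":-0.011,"ty":0.06,"tz":0,"spin":0},{"hand":0.75,"tx":-0.011,"ty":0.06,"tz":0,"spin":0},{"hand":0.75,"tx":-0.011,"ty":0.06,"tz":0,"spin":0}]'>/dev/null;python3 -m creep '[{"hand":0.75,"tx":0,"ty":0,"tz":0.05,"spin":0},{"hand":0.75,"tx":0,"ty":0,"tz":0.05,"spin":0},{"hand":0.75,"tx":0,"ty":0,"tz":0.02,"spin":0},{"hand":0.75,"tx":0,"ty":0,"tz":0,"spin":0},{"hand":0.75,"tx":0,"ty":0,"tz":0,"spin":0}]'
python3 - <<'E'
from h import *
plan(429.3,-358,18,4.5)
E
```

```text
time: 17.2
tool_pos: [428.8, -358.4, 49.1]
tcp_rot: [3.14, -0.001, 0.079]
contact_force: [-0.1, -1.2, 0.6]
grip_width: 69.2
finger_force: 0.0
spin 0.0  then tx 0.0005 ty -0.0003 tz 0.0311 now [ 428.8 -358.4   49.1] 4.5 t 17.2
```

```bash
python3 -m creep '[{"hand":0.75,"tx":0,"ty":0,"tz":0.02,"spin":0},{"hand":0.75,"tx":0,"ty":0,"tz":0.01,"spin":0},{"hand":0.75,"tx":0,"ty":0,"tz":0,"spin":0},{"hand":0.4,"tx":0,"ty":0,"tz":0,"spin":0},{"hand":0.4,"tx":0,"ty":0,"tz":0,"spin":0}]';python3 -m creep '[{"hand":0.4,"tx":0,"ty":0,"tz":0,"spin":0},{"hand":0.4,"tx":0,"ty":0,"tz":0,"spin":0},{"hand":0.4,"tx":0,"ty":0,"tz":-0.02,"spin":0},{"hand":0.4,"tx":0,"ty":0,"tz":-0.06,"spin":0},{"hand":0.4,"tx":0,"ty":0,"tz":-0.06,"spin":0}]'
python3 - <<'E'
from h import *
o=get_obs();c=shot('wrist'); p=o['tool_pos'];im=c['color'].astype(int);print(p)
hsv=cv2.cvtColor(c['color'],cv2.COLOR_RGB2HSV);H,S,V=[hsv[...,i].astype(int) for i in range(3)]
och=(H>8)&(H<25)&(S>110)&(V>50); och[264:]=0;och[:,:212]=0;och[:,300:]=0
for ce,st in blobs(och,200): print('ochre',ce,st)
print(im[190:264:1,256].sum(1).tolist())
plan(543.6,-48.5,150,4.5)
E
```

```text
time: 17.82
tool_pos: [428.2, -358.1, 19.2]
tcp_rot: [3.14, -0.001, 0.078]
contact_force: [0.6, 0.6, 0.1]
grip_width: 53.1
finger_force: 0.1
time: 18.45
tool_pos: [427.4, -357.2, 159.4]
tcp_rot: [-3.14, 0.001, 0.078]
contact_force: [0.2, -0.7, -0.6]
grip_width: 51.9
finger_force: 30.0
[ 427.39397256 -357.19223848  159.43111732]
ochre [254.9 235.4] [ 232  215   48   41 1526]
[319, 320, 317, 319, 322, 322, 312, 304, 310, 379, 452, 438, 469, 528, 505, 452, 477, 512, 513, 489, 495, 568, 567, 573, 513, 188, 220, 221, 223, 217, 220, 218, 224, 221, 219, 219, 216, 217, 218, 213, 218, 220, 214, 216, 212, 212, 216, 213, 210, 206, 204, 208, 213, 202, 207, 212, 200, 209, 203, 192, 203, 196, 199, 197, 195, 188, 347, 470, 462, 459, 457, 464, 446, 325]
spin -0.0  then tx 0.1375 ty -0.3017 tz 0.0182 now [ 430.2 -360.1  168.2] 4.5 t 18.5
```

```bash
python3 -m creep '[{"hand":0.4,"tx":0.027,"ty":-0.06,"tz":0,"spin":0},{"hand":0.4,"tx":0.027,"ty":-0.06,"tz":0,"spin":0},{"hand":0.4,"tx":0.027,"ty":-0.06,"tz":0,"spin":0},{"hand":0.4,"tx":0.027,"ty":-0.06,"tz":0,"spin":0},{"hand":0.4,"tx":0.0295,"ty":-0.0617,"tz":0,"spin":0}]';python3 -m creep '[{"hand":0.4,"tx":0,"ty":0,"tz":0.05,"spin":0},{"hand":0.4,"tx":0,"ty":0,"tz":0.03,"spin":0},{"hand":0.4,"tx":0,"ty":0,"tz":0,"spin":0},{"hand":0.4,"tx":0,"ty":0,"tz":0,"spin":0}]'
python3 - <<'E'
from h import *
plan(543.6,-48.5,59.2,4.5)
E
```

```text
time: 19.12
tool_pos: [535.0, -62.1, 158.2]
tcp_rot: [3.142, 0.0, 0.078]
contact_force: [1.3, 0.3, -0.6]
grip_width: 51.9
finger_force: 30.0
time: 19.62
tool_pos: [535.4, -64.4, 79.4]
tcp_rot: [3.141, -0.001, 0.078]
contact_force: [-0.3, 0.0, -0.4]
grip_width: 52.0
finger_force: 30.0
spin -0.0  then tx 0.0094 ty -0.0152 tz 0.0202 now [535.4 -64.4  79.4] 4.5 t 19.62
```

```bash
python3 -m creep '[{"hand":0.4,"tx":0.0094,"ty":-0.0152,"tz":0,"spin":0},{"hand":0.4,"tx":0,"ty":0,"tz":0,"spin":0},{"hand":0.4,"tx":0,"ty":0,"tz":0.014,"spin":0},{"hand":0.4,"tx":0,"ty":0,"tz":0.006,"spin":0},{"hand":0.4,"tx":0,"ty":0,"tz":0,"spin":0}]';python3 -m creep '[{"hand":0.4,"tx":0,"ty":0,"tz":0,"spin":0}]'
```

```text
time: 20.25
tool_pos: [542.4, -48.0, 58.4]
tcp_rot: [-3.141, 0.001, 0.078]
contact_force: [-1.5, 1.3, 6.6]
grip_width: 52.1
finger_force: 30.1
time: 20.38
tool_pos: [542.4, -48.0, 58.4]
tcp_rot: [-3.141, 0.001, 0.078]
contact_force: [-2.1, 1.3, 6.1]
grip_width: 51.9
finger_force: 30.1
```

```bash
python3 -m creep '[{"hand":0.72,"tx":0,"ty":0,"tz":0,"spin":0},{"hand":0.72,"tx":0,"ty":0,"tz":0,"spin":0},{"hand":0.72,"tx":0,"ty":0,"tz":0,"spin":0},{"hand":0.72,"tx":0,"ty":0,"tz":-0.03,"spin":0},{"hand":0.72,"tx":0,"ty":0,"tz":-0.06,"spin":0}]';python3 -m creep '[{"hand":0.75,"tx":0,"ty":0,"tz":-0.03,"spin":0},{"hand":0.75,"tx":0.01,"ty":0.058,"tz":0,"spin":-10},{"hand":0.75,"tx":0.02,"ty":0.055,"tz":0,"spin":-10},{"hand":0.75,"tx":0.03,"ty":0.05,"tz":0,"spin":-10},{"hand":0.75,"tx":0.03,"ty":0.04,"tz":0,"spin":-10}]';python3 -m creep '[{"hand":0.75,"tx":0,"ty":0,"tz":0,"spin":-10},{"hand":0.75,"tx":0,"ty":0,"tz":0,"spin":-10},{"hand":0.75,"tx":0,"ty":0,"tz":0,"spin":-10},{"hand":0.75,"tx":0,"ty":0,"tz":0,"spin":-10},{"hand":0.75,"tx":0,"ty":0,"tz":0,"spin":-10}]'
python3 - <<'E'
from h import *
plan(614.5,-338,18,94.5)
E
```

```text
time: 21.0
tool_pos: [541.4, -48.0, 147.1]
tcp_rot: [-3.14, 0.006, 0.078]
contact_force: [0.4, -0.3, 0.6]
grip_width: 65.9
finger_force: 0.0
time: 21.62
tool_pos: [686.9, -205.2, 178.3]
tcp_rot: [3.141, 0.0, 0.78]
contact_force: [0.3, 0.2, 0.2]
grip_width: 68.9
finger_force: 0.0
time: 22.25
tool_pos: [685.8, -202.6, 177.9]
tcp_rot: [-3.141, -0.0, 1.655]
contact_force: [0.4, 0.0, 0.1]
grip_width: 69.1
finger_force: 0.0
spin 0.3  then tx -0.1294 ty -0.0817 tz 0.1599 now [ 685.8 -202.6  177.9] 94.8 t 22.25
```

```bash
python3 -m creep '[{"hand":0.75,"tx":-0.043,"ty":-0.027,"tz":0,"spin":0},{"hand":0.75,"tx":-0.043,"ty":-0.027,"tz":0,"spin":0},{"hand":0.75,"tx":-0.043,"ty":-0.027,"tz":0,"spin":0},{"hand":0.75,"tx":0,"ty":0,"tz":0.06,"spin":0},{"hand":0.75,"tx":0,"ty":0,"tz":0.05,"spin":0}]';python3 -m creep '[{"hand":0.75,"tx":0,"ty":0,"tz":0,"spin":0},{"hand":0.75,"tx":0,"ty":0,"tz":0,"spin":0}]'
python3 - <<'E'
from h import *
plan(614.5,-338,18,94.5)
o=get_obs();c=shot('wrist'); p=o['tool_pos']
hsv=cv2.cvtColor(c['color'],cv2.COLOR_RGB2HSV);H,S,V=[hsv[...,i].astype(int) for i in range(3)]
och=(H>8)&(H<25)&(S>110)&(V>50); och[264:]=0;och[:,:212]=0;och[:,300:]=0
for ce,st in blobs(och,100): print('ochre',ce,st,on(c,*ce,3))
E
```

```text
time: 22.88
tool_pos: [614.4, -338.4, 66.8]
tcp_rot: [-3.141, -0.0, 1.647]
contact_force: [-0.3, -0.6, -0.4]
grip_width: 69.0
finger_force: 0.0
time: 23.12
tool_pos: [616.4, -338.1, 70.6]
tcp_rot: [3.139, 0.002, 1.649]
contact_force: [-0.3, 0.5, 1.5]
grip_width: 68.8
finger_force: 0.0
spin -0.0  then tx 0.0002 ty -0.0019 tz 0.0526 now [ 616.4 -338.1   70.6] 94.5 t 23.12
ochre [253.9 208.3] [237 192  35  34 956] [ 615.45255824 -338.05486549    3.        ]
```

```bash
python3 -m creep '[{"hand":0.75,"tx":0,"ty":-0.001,"tz":0.03,"spin":0},{"hand":0.75,"tx":0,"ty":0,"tz":0.021,"spin":0},{"hand":0.75,"tx":0,"ty":0,"tz":0,"spin":0},{"hand":0.4,"tx":0,"ty":0,"tz":0,"spin":0},{"hand":0.4,"tx":0,"ty":0,"tz":0,"spin":0}]';python3 -m creep '[{"hand":0.4,"tx":0,"ty":0,"tz":0,"spin":0},{"hand":0.4,"tx":0,"ty":0,"tz":0,"spin":0},{"hand":0.4,"tx":0,"ty":0,"tz":-0.02,"spin":0},{"hand":0.4,"tx":0,"ty":0,"tz":-0.06,"spin":0},{"hand":0.4,"tx":0,"ty":0,"tz":-0.06,"spin":0}]'
python3 -m creep '[{"hand":0.4,"tx":0,"ty":0,"tz":0,"spin":10},{"hand":0.4,"tx":0,"ty":0,"tz":0,"spin":10},{"hand":0.4,"tx":0,"ty":0,"tz":0,"spin":10},{"hand":0.4,"tx":0,"ty":0,"tz":0,"spin":10},{"hand":0.4,"tx":0,"ty":0,"tz":0,"spin":10}]' >/dev/null
python3 -m creep '[{"hand":0.4,"tx":0,"ty":0,"tz":0,"spin":10},{"hand":0.4,"tx":0,"ty":0,"tz":0,"spin":10},{"hand":0.4,"tx":0,"ty":0,"tz":0,"spin":10},{"hand":0.4,"tx":0,"ty":0,"tz":0,"spin":10},{"hand":0.4,"tx":0,"ty":0,"tz":0,"spin":0}]'
python3 - <<'E'
from h import *
plan(478.2,-53.7,100,4.5)
o=get_obs();c=shot('wrist'); p=o['tool_pos']
hsv=cv2.cvtColor(c['color'],cv2.COLOR_RGB2HSV);H,S,V=[hsv[...,i].astype(int) for i in range(3)]
och=(H>8)&(H<25)&(S>110)&(V>50); och[264:]=0;och[:,:212]=0;och[:,300:]=0
for ce,st in blobs(och,100): print('ochre',ce,st)
E
```

```text
time: 23.8
tool_pos: [615.0, -338.0, 18.9]
tcp_rot: [3.14, 0.002, 1.649]
contact_force: [0.6, 0.3, 0.0]
grip_width: 53.5
finger_force: 0.1
time: 24.42
tool_pos: [613.9, -337.3, 159.6]
tcp_rot: [-3.141, -0.0, 1.649]
contact_force: [1.2, -0.1, 0.4]
grip_width: 52.1
finger_force: 30.0
time: 25.68
tool_pos: [614.2, -337.5, 158.4]
tcp_rot: [3.141, -0.0, 0.08]
contact_force: [0.2, -0.8, -0.8]
grip_width: 51.8
finger_force: 30.0
spin 0.1  then tx -0.1133 ty -0.2936 tz 0.0584 now [ 614.2 -337.5  158.4] 4.6 t 25.68
ochre [255.  237.6] [ 233  217   46   43 1515]
```

```bash
python3 -m creep '[{"hand":0.4,"tx":-0.023,"ty":-0.0585,"tz":0,"spin":0},{"hand":0.4,"tx":-0.023,"ty":-0.0585,"tz":0,"spin":0},{"hand":0.4,"tx":-0.023,"ty":-0.0585,"tz":0,"spin":0},{"hand":0.4,"tx":-0.023,"ty":-0.0585,"tz":0,"spin":0},{"hand":0.4,"tx":-0.021,"ty":-0.0585,"tz":0,"spin":0}]';python3 -m creep '[{"hand":0.4,"tx":0,"ty":0,"tz":0.05,"spin":0},{"hand":0.4,"tx":0,"ty":0,"tz":0.018,"spin":0},{"hand":0.4,"tx":0,"ty":0,"tz":0,"spin":0},{"hand":0.4,"tx":0,"ty":0,"tz":0,"spin":0}]'
python3 - <<'E'
from h import *
plan(478.8,-53.5,59,4.5)
E
```

```text
time: 26.35
tool_pos: [478.4, -54.5, 158.1]
tcp_rot: [3.141, -0.001, 0.082]
contact_force: [-0.1, 0.3, -0.1]
grip_width: 51.9
finger_force: 30.0
time: 26.85
tool_pos: [480.2, -56.4, 90.5]
tcp_rot: [3.141, -0.002, 0.079]
contact_force: [0.6, -0.2, 1.0]
grip_width: 51.9
finger_force: 30.0
spin 0.1  then tx -0.0011 ty -0.0030 tz 0.0315 now [480.2 -56.4  90.5] 4.6 t 26.85
```

```bash
python3 -m creep '[{"hand":0.4,"tx":-0.001,"ty":-0.003,"tz":0,"spin":0},{"hand":0.4,"tx":0,"ty":0,"tz":0.02,"spin":0},{"hand":0.4,"tx":0,"ty":0,"tz":0.011,"spin":0},{"hand":0.4,"tx":0,"ty":0,"tz":0,"spin":0},{"hand":0.4,"tx":0,"ty":0,"tz":0,"spin":0}]';python3 -m creep '[{"hand":0.72,"tx":0,"ty":0,"tz":0,"spin":0},{"hand":0.72,"tx":0,"ty":0,"tz":0,"spin":0},{"hand":0.72,"tx":0,"ty":0,"tz":0,"spin":0},{"hand":0.72,"tx":0,"ty":0,"tz":-0.03,"spin":0},{"hand":0.72,"tx":0,"ty":0,"tz":-0.06,"spin":0}]';python3 -m creep '[{"hand":0.6,"tx":-0.05,"ty":0,"tz":-0.04,"spin":0},{"hand":0.6,"tx":-0.02,"ty":0,"tz":-0.03,"spin":0},{"hand":0.6,"tx":0,"ty":0,"tz":0,"spin":0},{"hand":0.6,"tx":0,"ty":0,"tz":0,"spin":0}]'
python3 - <<'E'
from h import *
o=get_obs();c=shot('wrist'); print(o['tool_pos'])
im=c['color'][:,:,::-1]
cv2.imwrite('pics/w9.png',cv2.resize(im[:240,120:380],(780,720))[:600])
hsv=cv2.cvtColor(c['color'],cv2.COLOR_RGB2HSV);H,S,V=[hsv[...,i].astype(int) for i in range(3)]
och=(H>8)&(H<25)&(S>110)&(V>50); och[240:]=0
for ce,st in blobs(och,100): print('ochre',ce,st[2:],on(c,*ce,43).round(1))
for X in ([477.7,-54,40],[543.6,-48.8,40],[609.4,-43.6,40]): print(proj(c,X).round(1))
E
```

```text
time: 27.48
tool_pos: [478.3, -53.2, 58.7]
tcp_rot: [3.141, -0.0, 0.078]
contact_force: [0.3, 1.1, -0.3]
grip_width: 51.9
finger_force: 30.0
time: 28.1
tool_pos: [476.7, -52.8, 147.7]
tcp_rot: [-3.14, 0.005, 0.078]
contact_force: [1.2, -0.6, 0.5]
grip_width: 66.0
finger_force: 0.0
time: 28.6
tool_pos: [409.8, -58.5, 217.0]
tcp_rot: [-3.142, 0.0, 0.078]
contact_force: [-0.5, 0.2, -0.8]
grip_width: 55.2
finger_force: 0.0
[409.81033746 -58.49662336 216.97599539]
ochre [255.   52.9] [ 29  31 718] [542.  -47.4  43. ]
ochre [255.1 117. ] [ 27  28 586] [477.1 -52.6  43. ]
ochre [417.1 233.2] [ 17  14 148] [ 350.3 -270.3   43. ]
[256.4 116.5]
[256.5  51.9]
[256.5 -21.8]
```

View pics/w9.png

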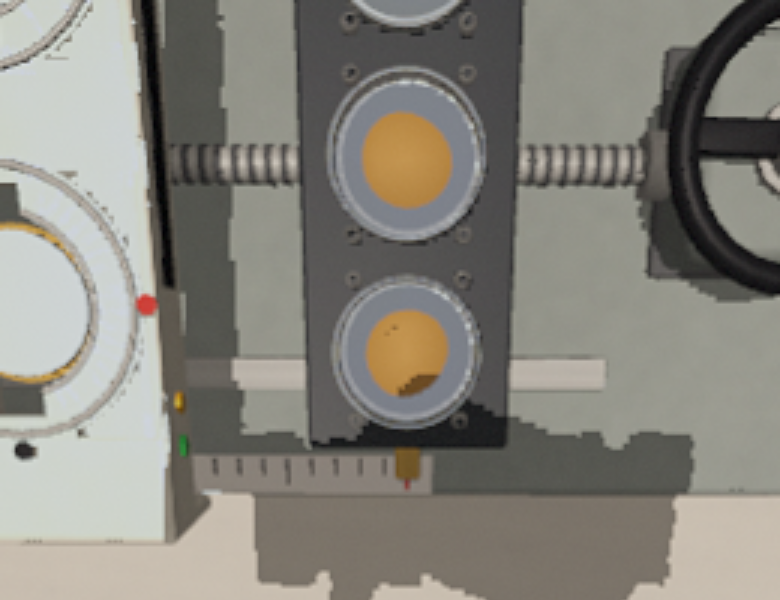

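```bash
python3 -m creep '[{"hand":0.6,"tx":0.056,"ty":0.043,"tz":0,"spin":0},{"hand":0.6,"tx":0.056,"ty":0.043,"tz":0,"spin":0},{"hand":0.6,"tx":0.056,"ty":0.043,"tz":0,"spin":0},{"hand":0.6,"tx":0,"ty":0,"tz":0.045,"spin":0},{"hand":0.6,"tx":0,"ty":0,"tz":0,"spin":0}]';python3 - <<'E'
from h import *
from scipy.optimize import least_squares
P=np.array([(519.9,-177.4),(556,-210.5),(584.3,-192.2),(587.2,-184.3),(588.1,-175.4),(582.4,-157.5)])
r=least_squares(lambda q:np.hypot(*(P-q[:2]).T)-34,[552,-179],loss='soft_l1');print(r.x,r.fun)
a=r.x;print('phi0',np.degrees(np.arctan2(-174-a[1],587.5-a[0]))-4.5)
plan(587.5,-174,106.5,4.5)
c=shot('wrist','w10');g=c['color'];
print(proj(c,[587.5,-174,120]))
E
```

```text
time: 29.28
tool_pos: [564.7, -159.8, 167.0]
tcp_rot: [-3.136, 0.01, 0.078]
contact_force: [-0.1, 0.3, -0.3]
grip_width: 55.1
finger_force: 0.0
[ 554.08187261 -176.52001646] [0.19319796 0.03407843 0.04404657 0.01967821 0.03656016 0.11271558]
phi0 -0.18756343321672464
spin -0.0  then tx 0.0217 ty 0.0160 tz 0.0605 now [ 564.7 -159.8  167. ] 4.5 t 29.27
[278.21445548 189.46675042]
```

```bash
python3 -m creep '[{"hand":0.6,"tx":0.022,"ty":0.0155,"tz":0,"spin":0},{"hand":0.6,"tx":0,"ty":0,"tz":0.03,"spin":0},{"hand":0.6,"tx":0,"ty":0,"tz":0.03,"spin":0},{"hand":0.6,"tx":0,"ty":0,"tz":0,"spin":0},{"hand":0,"tx":0,"ty":0,"tz":0,"spin":0}]'; python3 -m creep '[{"hand":0,"tx":0,"ty":0,"tz":0,"spin":0},{"hand":0,"tx":0,"ty":0,"tz":0,"spin":0},{"hand":0,"tx":0,"ty":0,"tz":0,"spin":0}]'
python3 - <<'E'
from h import *
plan(588,-173.8,106.5,4.5)
E
```

```text
time: 29.95
tool_pos: [590.8, -174.6, 114.6]
tcp_rot: [3.14, -0.002, 0.079]
contact_force: [0.2, 0.9, 0.4]
grip_width: 49.0
finger_force: 0.0
time: 30.32
tool_pos: [590.1, -174.5, 113.0]
tcp_rot: [3.141, -0.001, 0.078]
contact_force: [-0.1, 0.3, -0.0]
grip_width: 19.6
finger_force: 0.0
spin -0.0  then tx -0.0020 ty -0.0009 tz 0.0065 now [ 590.1 -174.5  113. ] 4.5 t 30.32
```

```bash
python3 -m creep '[{"hand":0.35,"tx":0,"ty":0,"tz":0,"spin":0},{"hand":0.35,"tx":-0.002,"ty":-0.0005,"tz":0.0065,"spin":0},{"hand":0,"tx":0,"ty":0,"tz":0,"spin":0},{"hand":0,"tx":0,"ty":0,"tz":0,"spin":0},{"hand":0,"tx":0,"ty":0,"tz":0,"spin":0}]'
python3 -m creep '[{"hand":0,"tx":-0.0046,"ty":0.017,"tz":0,"spin":0},{"hand":0,"tx":-0.0124,"ty":0.0124,"tz":0,"spin":0},{"hand":0,"tx":-0.017,"ty":0.0046,"tz":0,"spin":0},{"hand":0,"tx":0,"ty":0,"tz":0,"spin":0}]'
```

```text
time: 30.95
tool_pos: [587.8, -174.2, 105.8]
tcp_rot: [3.142, 0.0, 0.078]
contact_force: [-0.3, -1.5, -2.5]
grip_width: 17.2
finger_force: 30.0
time: 31.45
tool_pos: [554.7, -210.5, 105.8]
tcp_rot: [-3.14, 0.003, 0.077]
contact_force: [-3.5, 2.3, -0.7]
grip_width: 17.1
finger_force: 30.0
```

```bash
python3 -m creep '[{"hand":0,"tx":-0.017,"ty":-0.0046,"tz":0,"spin":0},{"hand":0,"tx":-0.0124,"ty":-0.0124,"tz":0,"spin":0},{"hand":0,"tx":-0.0046,"ty":-0.017,"tz":0,"spin":0},{"hand":0,"tx":0.0046,"ty":-0.017,"tz":0,"spin":0},{"hand":0,"tx":0.0124,"ty":-0.0124,"tz":0,"spin":0}]'
python3 -m creep '[{"hand":0,"tx":0.017,"ty":-0.0046,"tz":0,"spin":0},{"hand":0,"tx":0.017,"ty":0.0046,"tz":0,"spin":0},{"hand":0,"tx":0.0124,"ty":0.0124,"tz":0,"spin":0},{"hand":0,"tx":0.0046,"ty":0.017,"tz":0,"spin":0},{"hand":0,"tx":0,"ty":0,"tz":0,"spin":0}]'
python3 - <<'E'
from h import *
plan(588,-173.8,106.5,4.5)
print(get_obs()['contact_force'])
E
```

```text
time: 32.08
tool_pos: [534.0, -148.6, 105.9]
tcp_rot: [3.141, 0.002, 0.078]
contact_force: [1.2, -9.8, -7.4]
grip_width: 17.3
finger_force: 30.0
time: 32.7
tool_pos: [587.9, -175.4, 105.8]
tcp_rot: [3.141, 0.001, 0.078]
contact_force: [-2.5, -2.5, -2.3]
grip_width: 16.8
finger_force: 30.0
spin -0.0  then tx 0.0002 ty -0.0016 tz -0.0007 now [ 587.9 -175.4  105.8] 4.5 t 32.7
[-2.46822201 -2.50730211 -2.2699708 ]
```

One turn done; two more.

```bash
python3 -m creep '[{"hand":0,"tx":-0.0046,"ty":0.0155,"tz":0,"spin":0},{"hand":0,"tx":-0.0124,"ty":0.0124,"tz":0,"spin":0},{"hand":0,"tx":-0.017,"ty":0.0046,"tz":0,"spin":0},{"hand":0,"tx":-0.017,"ty":-0.0046,"tz":0,"spin":0},{"hand":0,"tx":-0.0124,"ty":-0.0124,"tz":0,"spin":0}]'
python3 -m creep '[{"hand":0,"tx":-0.0046,"ty":-0.017,"tz":0,"spin":0},{"hand":0,"tx":0.0046,"ty":-0.017,"tz":0,"spin":0},{"hand":0,"tx":0.0124,"ty":-0.0124,"tz":0,"spin":0},{"hand":0,"tx":0.017,"ty":-0.0046,"tz":0,"spin":0},{"hand":0,"tx":0.017,"ty":0.0046,"tz":0,"spin":0}]'
python3 -m creep '[{"hand":0,"tx":0.0124,"ty":0.0124,"tz":0,"spin":0},{"hand":0,"tx":0.0046,"ty":0.017,"tz":0,"spin":0},{"hand":0,"tx":0,"ty":0,"tz":0,"spin":0}]'
python3 - <<'E'
from h import *
plan(588,-173.8,106.5,4.5)
E
```

```text
time: 33.33
tool_pos: [526.1, -196.3, 105.9]
tcp_rot: [3.139, -0.002, 0.077]
contact_force: [6.9, -0.0, -7.7]
grip_width: 17.2
finger_force: 30.0
time: 33.95
tool_pos: [568.1, -145.0, 105.7]
tcp_rot: [3.14, 0.003, 0.08]
contact_force: [-10.4, -14.0, -2.1]
grip_width: 17.2
finger_force: 30.0
time: 34.33
tool_pos: [587.8, -173.7, 105.8]
tcp_rot: [3.141, 0.001, 0.078]
contact_force: [-3.3, -1.3, -2.0]
grip_width: 17.2
finger_force: 30.0
spin -0.0  then tx 0.0002 ty 0.0002 tz -0.0007 now [ 587.8 -173.7  105.8] 4.5 t 34.33
```

```bash
python3 -m creep '[{"hand":0,"tx":-0.0046,"ty":0.017,"tz":0,"spin":0},{"hand":0,"tx":-0.0124,"ty":0.0124,"tz":0,"spin":0},{"hand":0,"tx":-0.017,"ty":0.0046,"tz":0,"spin":0},{"hand":0,"tx":-0.017,"ty":-0.0046,"tz":0,"spin":0},{"hand":0,"tx":-0.0124,"ty":-0.0124,"tz":0,"spin":0}]' >/dev/null
python3 -m creep '[{"hand":0,"tx":-0.0046,"ty":-0.017,"tz":0,"spin":0},{"hand":0,"tx":0.0046,"ty":-0.017,"tz":0,"spin":0},{"hand":0,"tx":0.0124,"ty":-0.0124,"tz":0,"spin":0},{"hand":0,"tx":0.017,"ty":-0.0046,"tz":0,"spin":0},{"hand":0,"tx":0.017,"ty":0.0046,"tz":0,"spin":0}]' >/dev/null
python3 -m creep '[{"hand":0,"tx":0.0124,"ty":0.0124,"tz":0,"spin":0},{"hand":0,"tx":0.0046,"ty":0.017,"tz":0,"spin":0},{"hand":0,"tx":0,"ty":0,"tz":0,"spin":0},{"hand":0,"tx":0,"ty":0,"tz":0,"spin":0}]'
python3 - <<'E'
from h import *
plan(588,-173.8,106.5,4.5)
c=shot('top','top3');im=cv2.imread('pics/top3.png')
cv2.imwrite('pics/crop3.png',cv2.resize(im[215:245,205:275],(700,300),interpolation=cv2.INTER_CUBIC))
E
```

```text
time: 36.08
tool_pos: [587.7, -172.7, 105.8]
tcp_rot: [-3.141, 0.001, 0.078]
contact_force: [-4.1, -2.0, -3.0]
grip_width: 17.4
finger_force: 30.0
spin -0.0  then tx 0.0002 ty 0.0012 tz -0.0007 now [ 587.7 -172.7  105.8] 4.5 t 36.08
```

```bash
python3 -m creep '[{"hand":0.4,"tx":0,"ty":0,"tz":0,"spin":0},{"hand":0.5,"tx":0,"ty":0,"tz":0,"spin":0},{"hand":0.5,"tx":0,"ty":0,"tz":-0.05,"spin":0},{"hand":0.5,"tx":0,"ty":0,"tz":-0.06,"spin":0},{"hand":0.5,"tx":-0.05,"ty":-0.05,"tz":0,"spin":0}]'
python3 -m creep '[{"hand":0.5,"tx":-0.06,"ty":-0.06,"tz":0,"spin":0},{"hand":0.5,"tx":-0.06,"ty":-0.055,"tz":0,"spin":0},{"hand":0.5,"tx":-0.045,"ty":-0.06,"tz":0,"spin":0},{"hand":0.5,"tx":0,"ty":0,"tz":0,"spin":0},{"hand":0.5,"tx":0,"ty":0,"tz":0,"spin":0}]'
python3 - <<'E'
from h import *
c=shot('wrist','w11'); print(get_obs()['tool_pos'])
ct=shot('top','top4')
im=cv2.imread('pics/w11.png')
t=cv2.imread('pics/top4.png')
a=cv2.resize(im[:240],(800,375)); b=cv2.resize(t[160:282,120:290],(800,575))[:225+0]
lamp=cv2.resize(t[155:255,115:265],(330,220)); 
canvas=np.zeros((600,800,3),np.uint8);canvas[:375]=a;canvas[378:598,:330]=lamp
canvas[378:598,340:780]=cv2.resize(t[205:250,195:285],(440,220))
cv2.imwrite('pics/mix.png',canvas)
E
```

```text
time: 36.75
tool_pos: [546.5, -134.8, 223.0]
tcp_rot: [3.134, -0.017, 0.076]
contact_force: [-0.1, 1.4, -0.5]
grip_width: 46.0
finger_force: 0.0
time: 37.38
tool_pos: [403.3, -5.9, 217.0]
tcp_rot: [3.141, -0.003, 0.079]
contact_force: [0.5, -0.3, -0.8]
grip_width: 46.1
finger_force: 0.0
[403.45953501  -6.33240285 216.67453844]
```

View pics/mix.png

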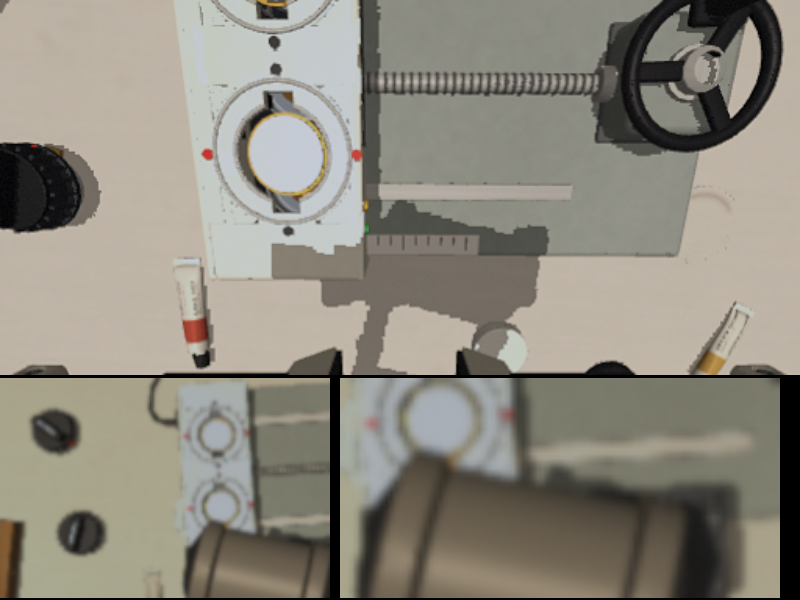

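```bash
python3 -m creep '[{"hand":0.5,"tx":0.03,"ty":-0.03,"tz":0,"spin":-10},{"hand":0.5,"tx":0.03,"ty":-0.03,"tz":0,"spin":-10},{"hand":0.5,"tx":0.03,"ty":-0.03,"tz":0,"spin":-10},{"hand":0.5,"tx":0,"ty":0,"tz":0,"spin":-10},{"hand":0.5,"tx":0,"ty":0,"tz":0,"spin":-10}]' >/dev/null
python3 -m creep '[{"hand":0.5,"tx":0,"ty":0,"tz":0,"spin":-10},{"hand":0.5,"tx":0,"ty":0,"tz":0,"spin":-10},{"hand":0.5,"tx":0,"ty":0,"tz":0,"spin":-10},{"hand":0.5,"tx":0,"ty":0,"tz":0,"spin":-10},{"hand":0.5,"tx":0,"ty":0,"tz":0,"spin":-10}]' >/dev/null
python3 -m creep '[{"hand":0.5,"tx":0,"ty":0,"tz":0,"spin":-10},{"hand":0.5,"tx":0,"ty":0,"tz":0,"spin":-10},{"hand":0.5,"tx":0,"ty":0,"tz":0,"spin":-10},{"hand":0.5,"tx":0,"ty":0,"tz":0,"spin":-10},{"hand":0.5,"tx":0,"ty":0,"tz":0,"spin":-10}]' >/dev/null
python3 -m creep '[{"hand":0.5,"tx":0,"ty":0,"tz":0,"spin":-10},{"hand":0.5,"tx":0,"ty":0,"tz":0,"spin":-10},{"hand":0.5,"tx":0,"ty":0,"tz":0,"spin":-10},{"hand":0.5,"tx":0,"ty":0,"tz":0,"spin":0}]'
python3 - <<'E'
from h import *
plan(520,280,225,184.5);print(get_obs()['joint_positions'].round(2))
c=shot('wrist','w12')
# pointer / red line
im=c['color'].astype(int);r=im[...,0]-im[...,1:].max(2)
for ce,s in blobs(r>40,2): print('red',ce,s,on(c,*ce,105).round(1),on(c,*ce,40).round(1))
E
```

```text
time: 39.85
tool_pos: [467.1, 101.9, 215.7]
tcp_rot: [-3.142, -0.0, -3.066]
contact_force: [-0.2, -0.5, 0.3]
grip_width: 45.9
finger_force: 0.0
spin -0.2  then tx -0.0667 ty 0.1734 tz -0.0093 now [467.1 101.9 215.7] -175.7 t 39.85
[ 0.05  0.28  1.69 -0.    1.17 -1.59]
red [320.5  61. ] [312  51  17  21 318] [346.6 149.  105. ] [336.6 162.5  40. ]
red [225.  124.5] [225 124   1   2   2] [405.2  70.7 105. ] [410.2  64.1  40. ]
red [176.1 205.9] [174 204   5   5  24] [487.4  25.8 105. ] [513.5   7.7  40. ]
red [261.4 206. ] [259 204   6   5  25] [481.1 110.  105. ] [505.5 113.5  40. ]
red [260.8 291. ] [258 289   6   5  21] [580.6 117.6 105. ] [630.6 123.   40. ]
```

```bash
python3 -m creep '[{"hand":0.5,"tx":-0.022,"ty":0.058,"tz":-0.003,"spin":0},{"hand":0.5,"tx":-0.022,"ty":0.058,"tz":-0.003,"spin":0},{"hand":0.5,"tx":-0.022,"ty":0.058,"tz":-0.003,"spin":0},{"hand":0.5,"tx":0,"ty":0,"tz":0,"spin":0},{"hand":0.5,"tx":0,"ty":0,"tz":0,"spin":0}]'
python3 - <<'E'
from h import *
c=shot('wrist','w13')
a=cv2.imread('pics/w12.png');b=cv2.imread('pics/w13.png')
cv=np.zeros((600,800,3),np.uint8)
cv[:400,:533]=cv2.resize(b[60:348,64:448],(533,400))
cv[400:600,:320]=cv2.resize(a[100:150,185:265],(320,200),interpolation=cv2.INTER_CUBIC)
t=shot('top','top5');ti=cv2.imread('pics/top5.png')
cv[400:600,330:730]=cv2.resize(ti[155:255,115:315],(400,200))
cv2.imwrite('pics/mix2.png',cv);plan(520,280,225,184.5)
E
```

```text
time: 40.52
tool_pos: [518.4, 280.9, 224.3]
tcp_rot: [-3.141, -0.001, -3.065]
contact_force: [0.4, -0.2, 1.7]
grip_width: 45.7
finger_force: 0.0
spin -0.2  then tx -0.0016 ty -0.0001 tz -0.0001 now [518.4 280.  224.9] -175.7 t 40.62
```

View pics/mix2.png

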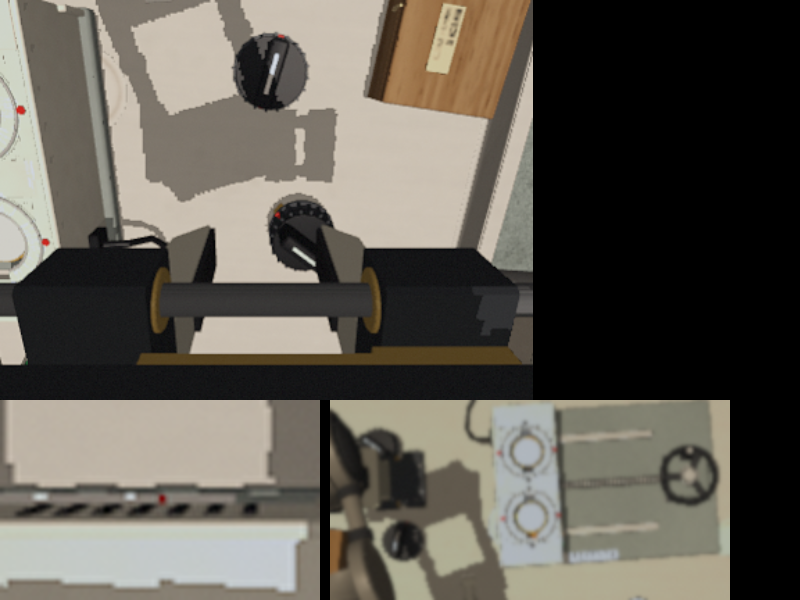

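```bash
cat >> h.py <<'E'
def lamp(c,u,v,r=30,verb=True):
    im=c['color'].astype(int); y0,x0=max(int(v)-r,0),max(int(u)-r,0); s=im[y0:int(v)+r,x0:int(u)+r]
    d=(s.max(2)<95); n,l,st,ce=cv2.connectedComponentsWithStats(d.astype(np.uint8))
    k=1+np.argmax(st[1:,4]); cs,_=cv2.findContours((l==k).astype(np.uint8),cv2.RETR_EXTERNAL,cv2.CHAIN_APPROX_NONE)
    hull=cv2.convexHull(max(cs,key=len)); m=np.zeros(d.shape,np.uint8); cv2.fillConvexPoly(m,hull,1)
    red=(s[...,0]-s[...,1:].max(2)>40)&(cv2.dilate(m,np.ones((5,5)))>0)
    m2=cv2.erode(m,np.ones((3,3)))
    w=(s.min(2)>120)&(m2>0)
    out={}
    print('dark',st[k],ce[k]+[x0,y0])
    for nm,q in(('red',red),('white',w)):
        for b,t in blobs(q,2): print(nm,b+[x0,y0],t[4],on(c,*(b+[x0,y0]),75).round(1),on(c,*(b+[x0,y0]),45).round(1))
    yy,xx=np.nonzero(w)
    if len(xx)>5:
        n,l,st,ce=cv2.connectedComponentsWithStats(w.astype(np.uint8)); k=1+np.argmax(st[1:,4]); yy,xx=np.nonzero(l==k)
        P=np.array([on(c,a+x0,b+y0,75)[:2] for a,b in zip(xx,yy)]); mu=P.mean(0); U=np.linalg.svd(P-mu)[2][0]
        pr=(P-mu)@U; print('white ctr',mu.round(1),'ang',np.degrees(np.arctan2(U[1],U[0])).round(1),'len',(pr.max()-pr.min()).round(1),'mid',(mu+U*(pr.max()+pr.min())/2).round(1))
E
python3 - <<'E'
from h import *
c=shot('wrist')
lamp(c,259,111,34);print();lamp(c,282,228,30)
E
```

```text
dark [   7    7   54   57 2152] [258.50929368 111.6394052 ]
red [266.8  85.6] 9 [418.3 284.8  75. ] [416.4 285.8  45. ]
white [261.1 108.4] 77 [440.6 280.9  75. ] [441.  281.5  45. ]
white ctr [440.6 280.9] ang -12.2 len 28.9 mid [444.4 280.1]

dark [   6    6   50   54 1887] [282.08797032 229.79650238]
red [264.4 214.2] 17 [556.9 294.3  75. ] [569.2 296.4  45. ]
white [283.  243.5] 56 [592.8 319.8  75. ] [608.8 324.4  45. ]
white [288.6 254.4] 5 [607.  328.1  75. ] [624.4 333.6  45. ]
white ctr [592.9 319.8] ang 54.8 len 23.6 mid [593.2 320.2]
```

```bash
python3 - <<'E'
from h import *
o=get_obs();c=shot('wrist');t=shot('top')
C=lambda k:-np.array(k['R']).T@np.array(k['t'])
print(o['tool_pos'],C(c),C(t))
for z in(20,45,60): print(z,on(c,258.5,111.6,z).round(1),on(t,151.5,225.3,z).round(1),'A',on(c,282,229.8,z).round(1),on(t,140.1,178.8,z).round(1))
hs=cv2.cvtColor(t['color'],cv2.COLOR_RGB2HSV)
d=(t['color'].max(2)<75);d[:160]=0;d[250:]=0;d[:,:125]=0;d[:,175:]=0
for ce,s in blobs(d,20):print(ce,s)
# reference: red dots of hood at z=105 seen by both
for cc in(c,t):
    im=cc['color'].astype(int);r=im[...,0]-im[...,1:].max(2)
    for ce,s in blobs(r>30,3): print(cc['n'],ce,s[4],on(cc,*ce,105).round(1),on(cc,*ce,6).round(1))
E
```

```text
[518.43696982 279.89025617 225.0562973 ] [436.98041777 274.34517148 368.10957093] [ 443.92534783  -44.33269095 1413.75669567]
20 [445.4 279.2  20. ] [444.8 280.   20. ] A [601.2 324.6  20. ] [595.7 321.8  20. ]
45 [444.8 278.8  45. ] [444.8 274.1  45. ] A [589.4 321.   45. ] [593.  315.2  45. ]
60 [444.4 278.6  60. ] [444.8 270.7  60. ] A [582.3 318.8  60. ] [591.4 311.3  60. ]
[143.9 191. ] [ 125  170   39   41 1034]
[152.  224.7] [142 215  20  20 286]
[135.4 234.1] [125 218  21  32 290]
wrist [169.9   4.5] 175 [363.4 197.7 105. ] [335.8 168.8   6. ]
wrist [401.1  65.9] 11409 [395.  400.5 105. ] [379.2 447.9   6. ]
wrist [266.7  85.4] 12 [420.2 283.6 105. ] [413.8 287.    6. ]
wrist [ 36.5 114.3] 10 [461.3  72.5 105. ] [470.4  -3.4   6. ]
wrist [ 27.5 117.8] 6 [465.1  63.6 105. ] [475.7 -15.7   6. ]
wrist [ 79.8 138.8] 37 [481.  110.2 105. ] [497.6  48.4   6. ]
wrist [251.3 136.7] 3 [466.7 273.  105. ] [477.9 272.5   6. ]
wrist [ 52.6 159.5] 16 [503.3  81.3 105. ] [528.2   8.7   6. ]
wrist [ 53.6 211.9] 16 [558.9  74.4 105. ] [604.8  -0.9   6. ]
wrist [264.6 214.1] 17 [544.7 292.5 1
[... 464 characters left out ...]
9    6. ]
top [385.6 140.2] 70 [ 715.6 -459.9  105. ] [ 736.2 -491.4    6. ]
top [415.  133.7] 50 [ 738.6 -556.3  105. ] [ 760.9 -595.     6. ]
top [414.7 173.9] 45 [ 610.8 -551.3  105. ] [ 623.4 -589.7    6. ]
top [227.  179.2] 4 [587.5  32.3 105. ] [598.4  38.1   6. ]
top [199.3 181.3] 3 [580.3 116.7 105. ] [590.6 128.9   6. ]
top [201.3 213.7] 3 [481.7 108.8 105. ] [484.6 120.3   6. ]
top [229.  212.2] 4 [487.1  24.8 105. ] [490.4  30.    6. ]
top [104.1 231.2] 584 [424.5 407.3 105. ] [423.  441.5   6. ]
top [216.3 222.2] 6 [456.5  62.9 105. ] [457.5  71.    6. ]
top [185.4 260.6] 21 [339.7 154.7 105. ] [331.8 169.7   6. ]
top [328.7 260.9] 16 [ 342.1 -278.4  105. ] [ 334.4 -296.1    6. ]
```

```bash
python3 -m creep '[{"hand":0.5,"tx":0,"ty":0,"tz":0,"spin":8},{"hand":0.5,"tx":0,"ty":0,"tz":0,"spin":7.8},{"hand":0.5,"tx":0.0365,"ty":0.0075,"tz":0.02,"spin":0},{"hand":0.5,"tx":0.0365,"ty":0.0075,"tz":0.03,"spin":0},{"hand":0.5,"tx":0,"ty":0,"tz":0.04,"spin":0}]'
python3 -m creep '[{"hand":0.5,"tx":0,"ty":0,"tz":0,"spin":0},{"hand":0.5,"tx":0,"ty":0,"tz":0,"spin":0}]'
python3 - <<'E'
from h import *
plan(444.5,279.5,62,168.5)
c=shot('wrist')
print(proj(c,[444.5,279.5,75]))
u,v=proj(c,[444.5,279.5,60])
lamp(c,u,v,60)
E
```

```text
time: 41.4
tool_pos: [448.3, 310.7, 135.5]
tcp_rot: [3.14, 0.001, 2.945]
contact_force: [0.1, -0.2, 0.4]
grip_width: 45.9
finger_force: 0.0
time: 41.65
tool_pos: [450.9, 310.1, 136.4]
tcp_rot: [3.14, 0.002, 2.943]
contact_force: [0.3, 0.3, 1.0]
grip_width: 45.9
finger_force: 0.0
spin 0.1  then tx 0.0002 ty -0.0313 tz 0.0744 now [450.9 310.1 136.4] 168.6 t 41.65
[215.2507828  210.50851976]
dark [  29   14   71  106 4145] [221.31218335 198.51387214]
red [222.4 162. ] 38 [407.2 294.3  75. ] [412.5 289.6  45. ]
white [216.  207.8] 65 [442.4 280.6  75. ] [452.9 273.9  45. ]
white [228.6 237. ] 244 [469.6 284.7  75. ] [484.1 278.5  45. ]
white ctr [469.7 284.6] ang -45.7 len 40.1 mid [470.2 284.1]
```

```bash
python3 -m creep '[{"hand":0.5,"tx":0,"ty":-0.031,"tz":0,"spin":0},{"hand":0.5,"tx":0,"ty":0,"tz":0.03,"spin":0},{"hand":0.5,"tx":0,"ty":0,"tz":0,"spin":0},{"hand":0.5,"tx":0,"ty":0,"tz":0,"spin":0}]'
python3 - <<'E'
from h import *
plan(444.5,279.5,62,168.5)
c=shot('wrist')
u,v=proj(c,[444.5,279.5,75]);print(u,v)
im=c['color'].astype(int);w=im.min(2)>120;w[:int(v)-40]=0;w[int(v)+40:]=0;w[:,:int(u)-22]=0;w[:,int(u)+22:]=0
for b,t in blobs(w,15):print(b,t,on(c,*b,75).round(1))
r=im[...,0]-im[...,1:].max(2)
for b,t in blobs(r>40,15):print('red',b,t,on(c,*b,75).round(1),on(c,*b,50).round(1))
E
```

```text
time: 42.2
tool_pos: [444.7, 280.2, 106.5]
tcp_rot: [3.14, 0.002, 2.944]
contact_force: [-0.1, 0.7, -0.4]
grip_width: 45.9
finger_force: 0.0
spin 0.2  then tx 0.0001 ty -0.0007 tz 0.0445 now [444.7 280.2 106.5] 168.7 t 42.2
253.1817703722571 226.77084204146098
[254.  226.3] [253 208   4  38 115] [444.3 280.1  75. ]
[251.6 253.5] [231 238  44  26 699] [465.  274.2  75. ]
red [426.4  89.1] [  378     0   102   207 11290] [376.3 399.3  75. ] [378.1 414.   50. ]
red [457.4   5.6] [455   0   6  15  31] [335.5 416.7  75. ] [331.4 433.9  50. ]
red [492.7 102.4] [ 459    0   53  199 4112] [391.9 439.   75. ] [395.9 459.4  50. ]
red [477.5  73.2] [475  71   6   6  15] [373.2 429.1  75. ] [374.5 448.1  50. ]
red [95.8 94.6] [ 80  81  34  30 659] [340.5 203.9  75. ] [337.1 190.6  50. ]
red [475.   83.2] [472  80   7   6  17] [378.6 427.9  75. ] [380.7 446.7  50. ]
red [377.6 132.9] [376 126   4  14  22] [396.6 368.8  75. ] [401.3 379.2  50. ]
red [378.5 144.5] [377 140   5   9  20] [404.  368.9  75. ] [409.8 379.3  50. ]
red [467.7 151.6] [463 149   9   6  19] [419.8 424.9  75. ] [427.8 443.4  50. ]
red [378.6 184.4] [376 150  13  59 212] [430.7 367.4  75. ] [440.2 377.5  50. ]
red [466.  168.8] [461 163  10  12  30] [431.2 424.2  75. ] [440.8 442.5  50. ]
red [254.6 169.6] [252 166   6   8  47] [404.6 288.5  75. ] [410.4 287.3  50. ]
red [  8.9 212.8] [  7 210   5   6  18] [401.2 117.   75. ] [406.5  91.3  50. ]
```

```bash
python3 -m creep '[{"hand":0.5,"tx":0,"ty":0,"tz":0.03,"spin":0},{"hand":0.5,"tx":0,"ty":0,"tz":0.014,"spin":0},{"hand":0.5,"tx":0,"ty":0,"tz":0,"spin":0},{"hand":0,"tx":0,"ty":0,"tz":0,"spin":0},{"hand":0,"tx":0,"ty":0,"tz":0,"spin":0}]';python3 -m creep '[{"hand":0,"tx":0,"ty":0,"tz":0,"spin":0},{"hand":0,"tx":0,"ty":0,"tz":0,"spin":0},{"hand":0,"tx":0,"ty":0,"tz":0,"spin":0}]';python3 - <<'E'
from h import *
plan(484.5,67.1,180,184.5)
E
```

```text
time: 42.88
tool_pos: [444.1, 280.0, 61.8]
tcp_rot: [3.141, 0.001, 2.944]
contact_force: [-0.6, 0.3, 0.2]
grip_width: 30.2
finger_force: 0.0
time: 43.25
tool_pos: [443.8, 279.8, 61.3]
tcp_rot: [3.141, 0.0, 2.944]
contact_force: [-0.6, -0.3, 2.9]
grip_width: 13.9
finger_force: 29.9
spin -15.8  then tx -0.0239 ty -0.2153 tz -0.1187 now [443.8 279.8  61.3] 168.7 t 43.25
```

```bash
python3 -m creep '[{"hand":0,"tx":0,"ty":0,"tz":-0.04,"spin":0},{"hand":0,"tx":0,"ty":0,"tz":-0.06,"spin":0},{"hand":0,"tx":0,"ty":0,"tz":-0.04,"spin":-7.9},{"hand":0,"tx":0,"ty":0,"tz":0,"spin":-7.9},{"hand":0,"tx":-0.006,"ty":-0.054,"tz":0,"spin":0}]' >/dev/null;python3 -m creep '[{"hand":0,"tx":-0.006,"ty":-0.054,"tz":0,"spin":0},{"hand":0,"tx":-0.006,"ty":-0.054,"tz":0,"spin":0},{"hand":0,"tx":-0.006,"ty":-0.053,"tz":0,"spin":0},{"hand":0,"tx":0,"ty":0,"tz":0,"spin":0},{"hand":0,"tx":0,"ty":0,"tz":0,"spin":0}]';python3 - <<'E'
from h import *
plan(484.4,67.6,180,184.4);print(get_obs()['grip_width'])
c=shot('wrist');im=c['color'].astype(int);r=im[...,0]-im[...,1:].max(2);p=get_obs()['tool_pos']
for b,t in blobs(r>40,6):
    print('red',b,t[4],on(c,*b,105).round(1),(on(c,*b,p[2]-61.3+21)-p).round(1),(on(c,*b,p[2]-61.3+5)-p).round(1))
w=(im.min(2)>120);w[:, :235]=0;w[:,275:]=0
for b,t in blobs(w,30): print('white',b,t,(on(c,*b,p[2]+13.7)-p).round(1))
E
```

```text
time: 44.5
tool_pos: [484.0, 67.6, 200.6]
tcp_rot: [3.141, -0.001, -3.064]
contact_force: [-0.0, 0.6, -2.4]
grip_width: 13.8
finger_force: 29.9
spin 0.0  then tx -0.0004 ty -0.0000 tz 0.0206 now [484.   67.6 200.6] -175.6 t 44.5
13.814517296285487
red [357.   44.9] 382 [352.  138.2 105. ] [-120.3   52.4  -40.3] [-123.7   57.5  -56.3]
red [255. 186.] 63 [473.4  67.4 105. ] [-27.   -2.1 -40.3] [-22.3  -1.7 -56.3]
red [208.5 197.1] 28 [487.3  25.5 105. ] [-16.3 -34.2 -40.3] [-10.6 -36.7 -56.3]
red [300.5 197.4] 31 [481.  110.1 105. ] [-21.1  30.7 -40.3] [-15.9  34.  -56.3]
red [422.  256.5] 20 [533.2 238.2 105. ] [ 18.9 129.1 -40.3] [ 27.7 140.9 -56.3]
white [272.2   9. ] [270   0   5  18  80] [-119.2   -2.2   13.7]
white [245.4  93.6] [235  77  24  33 696] [-85.6 -10.9  13.7]
white [250.8 132.2] [ 235  114   35   40 1193] [-68.9  -7.3  13.7]
white [240.7 309.8] [235 303  13  12 107] [31.6 -5.8 13.7]
white [268.8 309.6] [262 302  13  13 118] [30.2 10.3 13.7]
```

```bash
python3 -m creep '[{"hand":0,"tx":0,"ty":0,"tz":0.03,"spin":0},{"hand":0,"tx":0,"ty":0,"tz":0.003,"spin":0},{"hand":0,"tx":0,"ty":0,"tz":0.003,"spin":0},{"hand":0,"tx":0,"ty":0,"tz":0.003,"spin":0},{"hand":0,"tx":0,"ty":0,"tz":0,"spin":0}]';python3 - <<'E'
from h import *
plan(484.3,67.7,157,184.4);print(get_obs()['moment'])
E
```

```text
time: 45.18
tool_pos: [484.5, 67.5, 162.3]
tcp_rot: [-3.142, 0.001, -3.063]
contact_force: [0.2, -0.4, -2.0]
grip_width: 13.9
finger_force: 29.9
spin 0.1  then tx 0.0002 ty 0.0003 tz 0.0053 now [484.5  67.5 162.3] -175.5 t 45.17
[ 0.08422433 -0.08289252 -0.02378815]
```

```bash
python3 -m creep '[{"hand":0,"tx":0,"ty":0,"tz":0.004,"spin":0},{"hand":0,"tx":0,"ty":0,"tz":0.004,"spin":0},{"hand":0,"tx":0,"ty":0,"tz":0.003,"spin":0},{"hand":0,"tx":0,"ty":0,"tz":0,"spin":0}]';python3 -m creep '[{"hand":0,"tx":0,"ty":0,"tz":0.003,"spin":0},{"hand":0,"tx":0,"ty":0,"tz":0.001,"spin":0},{"hand":0,"tx":0,"ty":0,"tz":0,"spin":0}]'
```

```text
time: 45.68
tool_pos: [484.7, 67.3, 151.2]
tcp_rot: [-3.141, 0.001, -3.063]
contact_force: [-1.6, -0.8, 4.8]
grip_width: 13.5
finger_force: 30.0
time: 46.05
tool_pos: [484.7, 67.3, 148.2]
tcp_rot: [-3.141, 0.001, -3.063]
contact_force: [-4.0, -0.9, 12.6]
grip_width: 14.1
finger_force: 30.0
```

```bash
python3 -m creep '[{"hand":0,"tx":0,"ty":0,"tz":0,"spin":10},{"hand":0,"tx":0,"ty":0,"tz":0,"spin":10},{"hand":0,"tx":0,"ty":0,"tz":0,"spin":0}]';python3 - <<'E'
from h import *
print(get_obs()['moment'],get_obs()['joint_positions'][5])
E
```

```text
time: 46.42
tool_pos: [484.9, 67.8, 148.3]
tcp_rot: [3.14, 0.002, 2.869]
contact_force: [-3.1, 1.5, 12.4]
grip_width: 14.0
finger_force: 30.0
[ 0.34791422  0.43457096 -0.16087069] -1.316497618633841
```

```bash
python3 -m creep '[{"hand":0,"tx":0,"ty":0,"tz":0,"spin":10},{"hand":0,"tx":0,"ty":0,"tz":0,"spin":10},{"hand":0,"tx":0,"ty":0,"tz":0,"spin":10},{"hand":0,"tx":0,"ty":0,"tz":0,"spin":10},{"hand":0,"tx":0,"ty":0,"tz":0,"spin":10}]';python3 -m creep '[{"hand":0,"tx":0,"ty":0,"tz":0,"spin":10},{"hand":0,"tx":0,"ty":0,"tz":0,"spin":10},{"hand":0,"tx":0,"ty":0,"tz":0,"spin":0}]';python3 - <<'E'
from h import *
print(get_obs()['moment'],get_obs()['joint_positions'][5])
E
```

```text
time: 47.05
tool_pos: [485.5, 68.1, 148.3]
tcp_rot: [3.138, 0.0, 1.993]
contact_force: [-0.3, 3.8, 9.2]
grip_width: 14.2
finger_force: 30.0
time: 47.42
tool_pos: [485.6, 67.8, 148.3]
tcp_rot: [3.138, -0.0, 1.647]
contact_force: [-0.2, 2.6, 9.9]
grip_width: 14.0
finger_force: 30.0
[ 0.3408367   0.12971072 -0.12976269] -0.09487181074702926
```

```bash
python3 -m creep '[{"hand":0,"tx":0,"ty":0,"tz":0,"spin":2},{"hand":0,"tx":0,"ty":0,"tz":-0.003,"spin":0},{"hand":0,"tx":0,"ty":0,"tz":-0.003,"spin":0},{"hand":0,"tx":0,"ty":0,"tz":0,"spin":0}]';python3 -m creep '[{"hand":0,"tx":0,"ty":0,"tz":-0.002,"spin":0},{"hand":0,"tx":0,"ty":0,"tz":0,"spin":0}]'
```

```text
time: 47.92
tool_pos: [485.1, 67.4, 153.4]
tcp_rot: [3.14, -0.0, 1.614]
contact_force: [2.3, 1.0, 3.2]
grip_width: 13.9
finger_force: 30.0
time: 48.18
tool_pos: [484.7, 67.3, 154.3]
tcp_rot: [3.141, 0.0, 1.614]
contact_force: [3.7, 2.4, -3.7]
grip_width: 13.8
finger_force: 30.0
```

```bash
python3 -m creep '[{"hand":0.35,"tx":0,"ty":0,"tz":0,"spin":0},{"hand":0.35,"tx":0,"ty":0,"tz":0,"spin":0},{"hand":0.35,"tx":0,"ty":0,"tz":0,"spin":0},{"hand":0.35,"tx":0,"ty":0,"tz":-0.03,"spin":0},{"hand":0.35,"tx":0,"ty":0,"tz":-0.05,"spin":0}]';python3 -m creep '[{"hand":0.4,"tx":0.045,"ty":0.03,"tz":0,"spin":0},{"hand":0.5,"tx":0.045,"ty":0.03,"tz":0,"spin":0},{"hand":0.5,"tx":0.045,"ty":0.03,"tz":0,"spin":0},{"hand":0.5,"tx":0.04,"ty":0.03,"tz":0,"spin":0},{"hand":0.5,"tx":0,"ty":0,"tz":0,"spin":0}]';python3 -m creep '[{"hand":0.5,"tx":0,"ty":0,"tz":0,"spin":0}]'
python3 - <<'E'
from h import *
c=shot('wrist','w14');print(get_obs()['tool_pos'])
u,v=proj(c,[598,321,40]);print(u,v)
lamp(c,u,v,45)
E
```

```text
time: 48.8
tool_pos: [483.2, 67.2, 234.5]
tcp_rot: [-3.137, -0.0, 1.614]
contact_force: [0.9, -0.8, -0.5]
grip_width: 31.9
finger_force: 0.0
time: 49.42
tool_pos: [597.2, 250.0, 233.3]
tcp_rot: [-3.14, 0.0, 1.617]
contact_force: [-0.1, 0.1, 0.0]
grip_width: 46.1
finger_force: 0.0
time: 49.55
tool_pos: [596.2, 247.0, 234.4]
tcp_rot: [-3.14, 0.001, 1.614]
contact_force: [-0.8, -0.6, 0.2]
grip_width: 45.7
finger_force: 0.0
[596.22848616 246.5778487  234.84868488]
259.6434432808702 111.35883410737759
dark [  18   17   52   54 1993] [257.21224285 109.14550928]
red [272.7  88.1] 10 [609.8 345.6  75. ] [611.5 347.2  45. ]
red [242.7 130. ] 7 [580.  301.6  75. ] [578.8 298.9  45. ]
white [257.9 110. ] 108 [595.5 323.1  75. ] [595.8 322.6  45. ]
white ctr [595.4 323.1] ang -125.0 len 30.3 mid [595.2 322.8]
```

```bash
python3 -m creep '[{"hand":0.5,"tx":0,"ty":0,"tz":0,"spin":9.25},{"hand":0.5,"tx":0,"ty":0,"tz":0,"spin":9.25},{"hand":0.5,"tx":0,"ty":0,"tz":0,"spin":9.25},{"hand":0.5,"tx":0,"ty":0,"tz":0,"spin":9.25},{"hand":0.5,"tx":0,"ty":0,"tz":0,"spin":0}]'
python3 - <<'E'
from h import *
plan(595.3,322.9,62,55.4)
E
```

```text
time: 50.22
tool_pos: [596.5, 246.2, 235.7]
tcp_rot: [3.141, -0.0, 0.969]
contact_force: [0.0, 0.2, 0.9]
grip_width: 46.0
finger_force: 0.0
spin 0.1  then tx 0.0624 ty -0.0445 tz 0.1737 now [596.5 246.2 235.7] 55.5 t 50.23
```

```bash
python3 -m creep '[{"hand":0.5,"tx":0.031,"ty":-0.0222,"tz":0,"spin":0},{"hand":0.5,"tx":0.031,"ty":-0.0222,"tz":0,"spin":0},{"hand":0.5,"tx":0,"ty":0,"tz":0.06,"spin":0},{"hand":0.5,"tx":0,"ty":0,"tz":0.06,"spin":0},{"hand":0.5,"tx":0,"ty":0,"tz":0,"spin":0}]';python3 -m creep '[{"hand":0.5,"tx":0,"ty":0,"tz":0,"spin":0}]'
python3 - <<'E'
from h import *
plan(595.3,322.9,62,55.4)
c=shot('wrist')
u,v=proj(c,[595.3,322.9,75]);print(u,v)
im=c['color'].astype(int);w=im.min(2)>120;w[:int(v)-40]=0;w[int(v)+22:]=0;w[:,:int(u)-22]=0;w[:,int(u)+22:]=0
for b,t in blobs(w,15):print(b,t,on(c,*b,75).round(1))
E
```

```text
time: 50.85
tool_pos: [592.2, 321.8, 110.2]
tcp_rot: [-3.136, 0.009, 0.971]
contact_force: [-0.1, 0.8, 0.8]
grip_width: 46.3
finger_force: 0.0
time: 50.98
tool_pos: [596.7, 323.7, 117.8]
tcp_rot: [3.139, -0.003, 0.969]
contact_force: [1.2, -0.0, 0.9]
grip_width: 45.6
finger_force: 0.0
spin 0.1  then tx -0.0014 ty -0.0007 tz 0.0558 now [596.7 323.7 117.8] 55.5 t 50.98
254.7370288688757 222.35987627641805
[236.2 242. ] [232 240  11   4  29] [574.6 317.5  75. ]
```

```bash
python3 -m creep '[{"hand":0.5,"tx":-0.001,"ty":-0.0005,"tz":0.03,"spin":0},{"hand":0.5,"tx":0,"ty":0,"tz":0.025,"spin":0},{"hand":0.5,"tx":0,"ty":0,"tz":0,"spin":0},{"hand":0.5,"tx":0,"ty":0,"tz":0,"spin":0}]'
python3 -m creep '[{"hand":0,"tx":0,"ty":0,"tz":0,"spin":0},{"hand":0,"tx":0,"ty":0,"tz":0,"spin":0},{"hand":0,"tx":0,"ty":0,"tz":0,"spin":0},{"hand":0,"tx":0,"ty":0,"tz":0,"spin":0},{"hand":0,"tx":0,"ty":0,"tz":0,"spin":0}]';python3 - <<'E'
from h import *
plan(583.6,75,200,184.4)
E
```

```text
time: 51.52
tool_pos: [595.7, 323.5, 62.9]
tcp_rot: [3.139, -0.003, 0.969]
contact_force: [-0.1, -0.2, -0.1]
grip_width: 46.2
finger_force: 0.0
time: 52.15
tool_pos: [594.2, 323.0, 59.8]
tcp_rot: [-3.142, 0.0, 0.968]
contact_force: [0.7, -0.5, -0.8]
grip_width: 13.8
finger_force: 30.0
spin -128.9  then tx 0.0296 ty -0.2464 tz -0.1402 now [594.2 323.   59.8] 55.5 t 52.15
```

```bash
python3 -m creep '[{"hand":0,"tx":0,"ty":0,"tz":-0.04,"spin":0},{"hand":0,"tx":0,"ty":0,"tz":-0.06,"spin":0},{"hand":0,"tx":0,"ty":0,"tz":-0.05,"spin":-9.9},{"hand":0,"tx":0,"ty":0,"tz":0,"spin":-9.9},{"hand":0,"tx":0,"ty":0,"tz":0,"spin":-9.9}]'>/dev/null;python3 -m creep '[{"hand":0,"tx":0,"ty":0,"tz":0,"spin":-9.9},{"hand":0,"tx":0,"ty":0,"tz":0,"spin":-9.9},{"hand":0,"tx":0,"ty":0,"tz":0,"spin":-9.9},{"hand":0,"tx":0,"ty":0,"tz":0,"spin":-9.9},{"hand":0,"tx":0,"ty":0,"tz":0,"spin":-9.9}]'>/dev/null;python3 -m creep '[{"hand":0,"tx":0,"ty":0,"tz":0,"spin":-9.9},{"hand":0,"tx":0,"ty":0,"tz":0,"spin":-9.9},{"hand":0,"tx":0,"ty":0,"tz":0,"spin":-9.9},{"hand":0,"tx":0,"ty":0,"tz":0,"spin":-9.9},{"hand":0,"tx":0,"ty":0,"tz":0,"spin":-10.2}]';python3 - <<'E'
from h import *
plan(583.6,75,200,184.4)
E
```

```text
time: 54.02
tool_pos: [594.0, 323.0, 209.4]
tcp_rot: [-3.141, -0.001, -3.057]
contact_force: [-0.1, 0.7, -1.3]
grip_width: 14.0
finger_force: 30.0
spin 0.4  then tx 0.0294 ty -0.2465 tz 0.0094 now [594.  323.  209.4] -175.2 t 54.02
```

```bash
python3 -m creep '[{"hand":0,"tx":0.006,"ty":-0.05,"tz":0,"spin":0.4},{"hand":0,"tx":0.006,"ty":-0.05,"tz":0,"spin":0},{"hand":0,"tx":0.006,"ty":-0.05,"tz":0,"spin":0},{"hand":0,"tx":0.006,"ty":-0.05,"tz":0,"spin":0},{"hand":0,"tx":0.006,"ty":-0.0465,"tz":0,"spin":0}]';python3 -m creep '[{"hand":0,"tx":0,"ty":0,"tz":0,"spin":0},{"hand":0,"tx":0,"ty":0,"tz":0,"spin":0}]';python3 - <<'E'
from h import *
plan(583.6,75,200,184.4)
c=shot('wrist','w15');im=c['color'].astype(int);r=im[...,0]-im[...,1:].max(2);p=get_obs()['tool_pos']
for b,t in blobs(r>40,6):
    print('red',b,t[4],on(c,*b,105).round(1),(on(c,*b,p[2]-59.8+21)-p).round(1))
E
```

```text
time: 54.65
tool_pos: [581.7, 73.4, 209.7]
tcp_rot: [-3.142, -0.001, -3.07]
contact_force: [0.4, -0.1, -1.4]
grip_width: 14.0
finger_force: 30.0
time: 54.9
tool_pos: [582.2, 75.4, 209.8]
tcp_rot: [3.141, -0.0, -3.071]
contact_force: [-0.3, 0.3, -1.5]
grip_width: 13.9
finger_force: 30.0
spin -0.3  then tx -0.0014 ty -0.0005 tz 0.0098 now [582.2  75.4 209.8] -175.9 t 54.9
red [203.5  83.9] 45 [487.4  25.5 105. ] [-91.2 -38.5 -38.8]
red [303.1  83.4] 44 [481.  109.6 105. ] [-95.9  23.2 -38.8]
red [255.  184.2] 64 [572.5  75.3 105. ] [-28.8  -2.  -38.8]
red [209.8 195.7] 30 [587.  33. 105.] [-18.1 -33.  -38.8]
red [298.4 195.4] 30 [580.7 117.5 105. ] [-22.8  28.9 -38.8]
red [429.3 379. ] 6 [803.9 304.6 105. ] [141.  166.2 -38.8]
```

```bash
python3 -m creep '[{"hand":0,"tx":-0.0029,"ty":0,"tz":0.02,"spin":-0.3},{"hand":0,"tx":0,"ty":0,"tz":0.022,"spin":0},{"hand":0,"tx":0,"ty":0,"tz":0.003,"spin":0},{"hand":0,"tx":0,"ty":0,"tz":0.003,"spin":0},{"hand":0,"tx":0,"ty":0,"tz":0,"spin":0}]';python3 - <<'E'
from h import *
plan(585.1,75.2,157,184.4)
E
```

```text
time: 55.58
tool_pos: [585.4, 75.6, 162.6]
tcp_rot: [-3.141, 0.001, -3.065]
contact_force: [-0.1, -0.4, -2.2]
grip_width: 14.1
finger_force: 30.0
spin 0.0  then tx 0.0003 ty -0.0003 tz 0.0056 now [585.4  75.6 162.6] -175.6 t 55.58
```

```bash
python3 -m creep '[{"hand":0,"tx":0,"ty":0,"tz":0.003,"spin":0},{"hand":0,"tx":0,"ty":0,"tz":0.002,"spin":0},{"hand":0,"tx":0,"ty":0,"tz":0,"spin":0}]';python3 -m creep '[{"hand":0,"tx":0,"ty":0,"tz":0.004,"spin":0},{"hand":0,"tx":0,"ty":0,"tz":0.003,"spin":0},{"hand":0,"tx":0,"ty":0,"tz":0,"spin":0}]'
```

```text
time: 55.95
tool_pos: [585.1, 75.2, 156.9]
tcp_rot: [3.142, -0.0, -3.065]
contact_force: [-0.5, 0.6, -0.9]
grip_width: 13.9
finger_force: 30.0
time: 56.32
tool_pos: [585.5, 75.3, 150.4]
tcp_rot: [-3.141, 0.001, -3.065]
contact_force: [-0.3, 0.9, 4.7]
grip_width: 14.0
finger_force: 30.0
```

```bash
python3 -m creep '[{"hand":0,"tx":0,"ty":0,"tz":0.003,"spin":0},{"hand":0,"tx":0,"ty":0,"tz":0.002,"spin":0},{"hand":0,"tx":0,"ty":0,"tz":0,"spin":0},{"hand":0,"tx":0,"ty":0,"tz":0,"spin":0}]';python3 -m creep '[{"hand":0,"tx":0,"ty":0,"tz":0,"spin":10},{"hand":0,"tx":0,"ty":0,"tz":0,"spin":10},{"hand":0,"tx":0,"ty":0,"tz":0,"spin":0}]'
```

```text
time: 56.82
tool_pos: [585.5, 75.3, 146.7]
tcp_rot: [-3.141, 0.002, -3.065]
contact_force: [-3.4, -0.6, 11.6]
grip_width: 13.8
finger_force: 30.0
time: 57.2
tool_pos: [585.9, 75.1, 146.8]
tcp_rot: [3.141, 0.003, 2.867]
contact_force: [-2.0, -0.6, 11.2]
grip_width: 13.9
finger_force: 30.0
```

```bash
python3 -m creep '[{"hand":0,"tx":0,"ty":0,"tz":0,"spin":10},{"hand":0,"tx":0,"ty":0,"tz":0,"spin":10},{"hand":0,"tx":0,"ty":0,"tz":0,"spin":10},{"hand":0,"tx":0,"ty":0,"tz":0,"spin":10}]';python3 -m creep '[{"hand":0,"tx":0,"ty":0,"tz":0,"spin":10},{"hand":0,"tx":0,"ty":0,"tz":0,"spin":10},{"hand":0,"tx":0,"ty":0,"tz":0,"spin":10},{"hand":0,"tx":0,"ty":0,"tz":0,"spin":2},{"hand":0,"tx":0,"ty":0,"tz":0,"spin":0}]';python3 -m creep '[{"hand":0,"tx":0,"ty":0,"tz":-0.003,"spin":0},{"hand":0,"tx":0,"ty":0,"tz":-0.003,"spin":0},{"hand":0,"tx":0,"ty":0,"tz":0,"spin":0}]';python3 -m creep '[{"hand":0,"tx":0,"ty":0,"tz":-0.002,"spin":0},{"hand":0,"tx":0,"ty":0,"tz":0,"spin":0}]'
```

```text
time: 57.7
tool_pos: [585.9, 75.0, 146.8]
tcp_rot: [3.14, 0.002, 2.166]
contact_force: [-1.5, -0.9, 10.4]
grip_width: 13.9
finger_force: 30.0
time: 58.32
tool_pos: [586.0, 74.9, 146.8]
tcp_rot: [3.139, 0.001, 1.612]
contact_force: [-0.9, -1.4, 11.2]
grip_width: 13.6
finger_force: 30.0
time: 58.7
tool_pos: [585.6, 75.0, 151.6]
tcp_rot: [3.14, 0.001, 1.612]
contact_force: [0.9, -1.5, 5.4]
grip_width: 13.4
finger_force: 30.0
time: 58.95
tool_pos: [585.3, 75.1, 152.8]
tcp_rot: [3.141, 0.0, 1.612]
contact_force: [2.6, -1.7, 1.9]
grip_width: 14.2
finger_force: 30.0
```

```bash
python3 -m creep '[{"hand":0,"tx":0,"ty":0,"tz":-0.002,"spin":0},{"hand":0,"tx":0,"ty":0,"tz":0,"spin":0}]';python3 -m creep '[{"hand":0,"tx":0,"ty":0,"tz":0.002,"spin":0},{"hand":0.35,"tx":0,"ty":0,"tz":0,"spin":0},{"hand":0.35,"tx":0,"ty":0,"tz":0,"spin":0},{"hand":0.35,"tx":0,"ty":0,"tz":0,"spin":0},{"hand":0.35,"tx":0,"ty":0,"tz":-0.04,"spin":0}]';python3 -m creep '[{"hand":0.35,"tx":0,"ty":0,"tz":-0.05,"spin":0},{"hand":0.35,"tx":-0.05,"ty":-0.04,"tz":0,"spin":0},{"hand":0.35,"tx":-0.05,"ty":-0.04,"tz":0,"spin":0},{"hand":0.35,"tx":-0.05,"ty":-0.04,"tz":0,"spin":0},{"hand":0.35,"tx":-0.05,"ty":0,"tz":0,"spin":0}]';python3 -m creep '[{"hand":0.35,"tx":-0.05,"ty":0,"tz":0,"spin":0},{"hand":0.35,"tx":0,"ty":0,"tz":0,"spin":0},{"hand":0.35,"tx":0,"ty":0,"tz":0,"spin":0}]'
python3 - <<'E'
from h import *
a=shot('side','side9');b=shot('top','top9');w=shot('wrist','w16')
s=cv2.imread('pics/side9.png');t=cv2.imread('pics/top9.png')
cv=np.zeros((600,800,3),np.uint8)
cv[:300,:400]=cv2.resize(s[165:255,195:315],(400,300),interpolation=cv2.INTER_CUBIC)
cv[:300,400:]=cv2.resize(cv2.imread('pics/w16.png'),(400,300))
cv[300:600,:400]=cv2.resize(t[150:240,190:310],(400,300),interpolation=cv2.INTER_CUBIC)
cv[300:600,400:800]=cv2.resize(t,(400,300))
cv2.imwrite('pics/final.png',cv)
print(get_obs()['tool_pos'])
E
```

```text
time: 59.2
tool_pos: [585.2, 75.1, 152.9]
tcp_rot: [-3.14, 0.0, 1.612]
contact_force: [6.9, -1.4, -11.0]
grip_width: 13.9
finger_force: 30.0
time: 59.82
tool_pos: [583.1, 75.3, 190.5]
tcp_rot: [-3.134, -0.0, 1.612]
contact_force: [-0.1, -0.0, 0.5]
grip_width: 32.3
finger_force: 0.0
time: 60.45
tool_pos: [473.8, -126.5, 243.5]
tcp_rot: [-3.141, -0.0, 1.612]
contact_force: [1.5, 0.5, 0.1]
grip_width: 32.2
finger_force: 0.0
time: 60.82
tool_pos: [478.1, -175.2, 242.9]
tcp_rot: [-3.141, -0.001, 1.612]
contact_force: [-0.2, 0.1, 0.2]
grip_width: 32.2
finger_force: 0.0
[ 478.39789652 -174.48766869  243.08700278]
```

View pics/final.png

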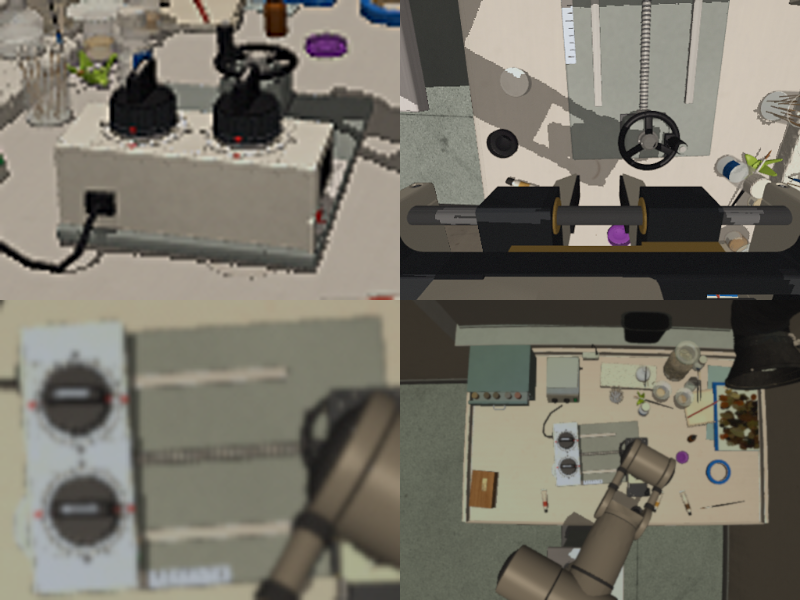

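```bash
python3 - <<'E'
from h import *
w=shot('wrist');print('crank',on(w,361,185.6,120).round(1))
c=shot('side');im=c['color'].astype(int);r=im[...,0]-im[...,1:].max(2)
th=np.radians(4.4);ex=np.array([np.cos(th),np.sin(th),0]);ey=np.array([-np.sin(th),np.cos(th),0])
pm=np.array([534.1,71.5,0]);T=pm-103*ey
for b,t in blobs(r>35,1):
    if 270<b[0]<310 and 215<b[1]<245 or 195<b[0]<315 and 165<b[1]<255:
        o,d=ray(c,*b); k=((T-126*ex-o)@ex)/(d@ex); X=o+k*d; print(b,t.tolist(),'local y %.1f z %.1f'%((X-T)@ey,X[2]))
E
```

```text
crank [ 585.5 -166.5  120. ]
[277.  166.5] [275, 166, 5, 2, 10] local y 322.9 z 320.8
[219. 186.] [219, 186, 1, 1, 1] local y 709.6 z 433.1
[234.5 203.5] [234, 203, 2, 2, 4] local y 646.1 z 375.1
[266.  206.2] [265, 206, 3, 2, 4] local y 438.2 z 270.5
[234.  208.2] [233, 208, 3, 2, 4] local y 649.9 z 368.3
[265.7 211.3] [265, 211, 2, 2, 3] local y 441.9 z 259.8
[290.4 229.4] [290, 228, 2, 4, 7] local y 146.5 z 52.4
```

```bash
python3 - <<'E'
from h import *
w=shot('wrist');im=w['color'].astype(int).sum(2)
print(proj(w,[588,-173.8,120]),proj(w,[586,-166.5,120]),proj(w,[554.1,-176.5,82]))
s=im[166:206,340:384]
for r in s[::2]: print(''.join(' .:-=+*#%@'[min(9,v//77)] for v in r))
print()
s=im[130:220,280:384]
for r in s[::3]: print(''.join(' .:-=+*#%@'[min(9,v//77)] for v in r[::2]))
c=shot('side');print('side red z',[on(c,290.4,229.4,z).round(1).tolist() for z in(30,40,45)])
E
```

```text
[362.20985446 192.27411588] [361.40890155 185.35026177] [320.42275886 183.20188867]
+++++++-  ..... -+++++++++++*+++++++++++++++
+++==+*+.  .... :+*+*+*+++++*++*++++++++++++
:::.::::.   .... :+*++*++++++++++++++++++**+
..................=*+++++++++++++++++++++*++
.::::::..... .....=*+++*+*+*+**++++++++**+++
.:::.             =**++**++++++++*+++++++*++
...               :=++**++++++++++++++++*++*
.                    .=++++++++++++++*+**+++
...              ...... .=++++++++++++++++++
 ..           ....-=====-:-+++++++++++++++++
.. .         .. .=*++++++*=:=+++++++++++++++
... ...     ..  =+=+******+++*++++++++++++++
......      .  :==+********++*++++++++++++++
........ ..  ..=*+********++++++++++++++++++
..........:.  :=+********+++++++++++++++++++
...... .::..:=+-:-=+++++++++++++++++++++++++
..   ..::. :+**++*++++++++++++++++++++++++++
.   .:::..=************************####***##
 ..:::. -*##################################
.:::. :+####################################

+++++++++++++==*#*=*++*+++++++++++++++++++:*#******+
++++++**++++*-=+*++++++*++++++++++++++++++*+++++****
*++++++++
[... 849 characters left out ...]
--: -=-======.-   :  .     ..-==--++++++++
    :-----.    --=====.-.  .:...      :+=+*+++++++++
    :--:        -------.   ......   . =+****++++++++
:    .       :------------=....... . :*****+++++++++
-          -*------------=++*-... :.:+:=++++++++++++
--       ++++------------=++:.. .:..++++++++++++++++
---     :==++=----=****##*##*. .:.-#################
####:    .+=====**########*  .:: +##################
#####+  ..  .*#########=   .:: =####################
#######=                 . . =######################
#########*-       .       =#########################
#############*+=::-:-+*#############################
side red z [[415.4, 66.7, 30.0], [410.8, 83.9, 40.0], [408.5, 92.5, 45.0]]
```

```bash
python3 -c "
from h import *
print(get_obs()['contact_force'],close_job())"
```

```text
the job is handed in; nothing more can be done
[0.56878903 0.45266439 0.8144115 ] None
```

The job is handed in at about 61 s of the 210 s, with no verdict returned: all three ochre dishes are in their nests, and both lamps are locked (each held against an upward pull). The tray is wound in three full turns from its end stop, which is 120 mm; I confirmed this by the crank angle, because I could not read the pointer clearly against the red line.

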